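# Lock the microcentrifuge rotor with its T-handle key and shut the lid

## Robot

A 6-joint arm with a two-finger parallel gripper is mounted at the origin on the work surface. World frame = base frame: x ahead of the robot, y to its left, z up, the work surface at z = 0. Lengths are in mm, angles in rad, forces in N, time in s.
With the tool pointing down it reaches from about 275 to 750 mm from the base axis. Payload 10.2 kg.
Tool frame: the origin (TCP) lies between the finger pads; the fingertips stand 11 mm ahead of it and the grasp point (between the pads) lies 8 mm behind it (ctrl.nose_length is the distance from the TCP to the fingertips, in mm); x points along the fingers, y is the direction in which the jaws open and shut, and the axes are right-handed (so a half turn about x gives the same grasp; the last joint's range is limited). The gripper opens to 85 mm and grips with 20 to 120 N. Pads are 22 mm wide; open, the fingers measure 114 mm over their backs; the gripper's body (76 mm by 85 mm) begins 54 mm behind the grasp point. The pads swing forward as they close: fully open they stand 13 mm farther back than shut.
Start: joints at [1.023, 0.313, 1.498, -0, 1.331, -0.223], TCP at [167.55, 497.552, 206.394] pointing down, gripper open.
Joint ranges: [-2.94, 2.94], [-0.97, 2.17], [0.19, 2.56], [-1.23, 4.37], [0.02, 3.11], [-2.88, 2.88]. Speed limits (rad/s): [2.39, 2.39, 3.01, 3.14, 3.14, 3.14].

## Interface

Orientations are given as a unit quaternion [w, x, y, z].
In Python, from rig import ctrl, capture, ticket gives the robot as it stands.
- The arm moves only by the tool step_arm, never from a script. Its argument "commands" is a list of rows, each a list of 2 entries, a list of its own where there are three numbers: the shift along the world's x, y, z normalised to -1 to 1, where 1 is 0.04 m, then the turn about the world's z normalised to -1 to 1, where 1 is 180 degrees. A call has 1 to 5 rows; each row shifts and turns the commanded pose from where the row before left it; what a row does not reach is not made up. A row lasts 1/10 s, in which the tool goes at most 50 mm and 8.59 degrees, less where a joint would pass 70% of its speed; a pose out of reach is approached as far as the arm can. A call with a number of a shift or a turn outside -1 to 1 is refused whole. A call with a gripper value outside its range is refused whole. "gripper" is the closure, from -1 (fully open) to 1 (shut), so that 0 is half open, set as the call begins (left out, the last holds). The fingers move at their own pace and stop on an object; "force" is the grip in N (left out, the last holds). Time passes only in rows, so rows that do not move let the fingers close. It gives the time, the measured TCP pose, the force and the opening at its end, in the units of the state.
- ctrl.sense(): the state, without advancing time (a new reading comes with each control period).
- capture(name): name is "scene" or "top" or "wrist"; returns a dict with "image" (400x640x3 uint8, blue, green, red), "fov_y" (degrees; the focal length in pixels is half the picture's height over the tangent of half this angle, whatever the lens; pixels are square), "cx", "cy" (the principal point, pixels), "k1" (the pictures are not rectified: a ray, as slopes to the right and down, at radius r is drawn at 1 + k1 r^2 times it, then the intrinsics apply), "origin" and "orientation" of the camera in the world. Camera axes: x right, y down, z forward; pixel columns grow to the right and rows downward; lengths in mm; the calibration is good to about 2 mm. A picture is of the moment at which its call begins. There is no depth.
- ticket.finish_job(): hands the job in, once; it reports no verdict.
The state is a dict: "time_s": time; "joints": joint angles; "dq": joint speeds; "tau": joint torques, N m; "eef_pos": TCP position; "ee_rot": TCP orientation; "force": force on the tool from outside, world axes, zero at the start; "wrist_torque": the same for the moment, N m; "grip_width": opening from 0.0 (shut) to 1.0 (fully open).
Only numpy, scipy, OpenCV 4.12 (cv2) and the standard library are available. Lean on these libraries where they do the work, as an engineer would, in place of code of your own. Each camera call takes 0.05 s, during which the arm holds its last target.

## Task

The rotor in the open microcentrifuge is only loosely screwed down: take the red T-handle key from its stand, lower it down the bore in the rotor's hub, press and turn it until its cross-shaped end drops into the slots of the screw at the bottom, and then turn it clockwise until the screw stops. Put the key back upright in the stand, fully down in its bore, and only then lower the centrifuge's lid until it is fully shut, without slamming it. Leave the blue key and the other things on the bench where they are.

Things in the scene. Friction and masses are not known exactly. Their poses are not given: they have to be found in the camera images.
- key: T-handle key, 153 mm tall, 250 g: steel shaft 18 mm in diameter; cross-shaped drive end of two crossed blades (along its x and y), 18 mm across, 4.6 mm thick, 22 mm long, ends chamfered to 14 mm over the last 3 mm; red handle bar on top, 90 mm long (x), 18 mm thick (y), 22 mm tall. Origin at the centre of the tip, z up the shaft. Starts upright in a bore of the stand, 1.5 mm of play all round
- key_handle (a point): centre of the red handle bar, 142 mm above the tip, axes as the key's; to be gripped across its 18 mm thickness
- hexkey: bystander: a similar T-handle key with a blue handle (80 mm by 16 mm by 18 mm, its centre 133 mm above the tip) and a thinner hexagonal end, standing loose in the other bore of the stand; origin at its tip
- stand: fixed white block 60 mm (x) by 150 mm (y) by 55 mm tall with two upright bores 21 mm in diameter and 45 mm deep, at y = -50 mm and +50 mm, whose floors are 10 mm above the bench; origin at the centre of its underside
- stand_hole0 (a point): centre of the mouth of the bore at the stand's y = -50 mm, 55 mm above the bench
- stand_hole1 (a point): centre of the mouth of the bore at the stand's y = +50 mm, 55 mm above the bench
- centrifuge: fixed white microcentrifuge, 230 mm wide (y), 330 mm long (x: -177 mm at the control panel, +153 mm at the back), deck 150 mm above the bench; its round chamber (172 mm) holds an 18-place metal rotor whose rim is 122 mm above the bench. Origin on the bench under the rotor's axis, z up, +x to the lid's hinge. The rotor stands at any angle, held by a brake (slips beyond 2 N m)
- well_mouth (a point): centre of the mouth of the bore in the rotor's hub, 135 mm above the bench, on the rotor's upright axis: the bore is 20 mm in diameter and 42 mm deep, the hub boss 40 mm in diameter
- screw_head (a point): centre of the top of the rotor screw at the bottom of that bore, 93 mm above the bench; its axes do not turn with the screw. Two slots cross in it, 7.2 mm wide, 14 mm deep, as wide as the bore. Their angle is not told: a key resting on the screw and turned under light pressure drops 14 mm into them, every 90 degrees, once within about 10 degrees of alignment
- screw (a joint): rotation of the rotor screw in rad: grows as it is turned clockwise seen from above, from 0 (loose) to its hard stop at 1.6 (tight); starts at 0 to 0.45; stiff, about 0.12 N m. The key has about 0.14 rad of play either way in the slots
- lid (a joint): opening angle of the lid in rad: 0 shut, 1.85 the furthest open; starts at 1.6 to 1.75, standing open; a stiff hinge (about 0.5 N m) holds it wherever it is left, so it has to be pushed all the way down
- lid_hinge (a point): middle of the lid's hinge line, 152 mm above the bench, 120 mm behind the rotor's axis (axes as the centrifuge's; the hinge line runs along y). The lid is a slab reaching 215 mm from the hinge line, 222 mm wide, 26 mm thick; shut, it lies flat, underside at the hinge's height, top 178 mm above the bench
- lid_push (a point): point on the outer face (the top when shut) of the lid, at the middle of its width, 175 mm from the hinge line; its z points out of that face, its x along the lid towards the hinge line
- rack: bystander: green tube rack 75 by 115 by 32 mm with a few tubes, loose; origin at the centre of its underside
- pencup: bystander: pen cup 68 mm in diameter, 90 mm tall with pens up to 140 mm, loose; origin at the centre of its underside
- samplebox: bystander: white lidded sample box 134 by 134 by 60 mm, loose; origin at the centre of its underside

How it is judged:
By the outcome, as a careful person would: the job done as asked, in the order asked, and still so for the second after the job is handed in, with the robot touching nothing.
It also fails if it takes over 69 s, if anything falls off the work surface, if the arm or the gripper's body presses on something with over 40 N, if the wrist force passes 120 N, or if a joint passes its speed limit or range.

## Working session

There is one attempt and no reset: what is moved stays moved. The work goes in short steps, Python scripts to look and compute and a tool call to move; the robot and the scene stay as the last step left them, time stands still between calls to the robot, and variables do not carry over. Pictures are saved under pics/ and viewed, and the job is handed in when it is done.

Besides the shell and the picture viewer there is one more tool, called after "Request:" by a JSON object that holds its "op" and its "data", one argument or row to a line. step_arm: Moves the arm, as the interface text tells. Its arguments: {"type":"object","properties":{"commands":{"type":"array","items":{"type":"array"}},"gripper":{"type":"number"},"force":{"type":"number"}},"required":["commands"]}

```bash
ls; mkdir -p pics
python3 - <<'E'
from rig import ctrl,capture,ticket
import cv2
print(ctrl.sense())
for n in ["scene","top","wrist"]:
    c=capture(n); cv2.imwrite(f"pics/{n}0.png",c["image"])
    print(n,{k:v for k,v in c.items() if k!="image"})
E
```

```text
pics
{'time_s': 0.0, 'joints': array([ 1.02262247e+00,  3.13453681e-01,  1.49843263e+00, -9.01153594e-06,
        1.33098886e+00, -2.23394151e-01]), 'dq': array([ 0.00030747,  0.00119073, -0.00095439,  0.00067267, -0.00079754,
       -0.000781  ]), 'tau': array([-1.09785229e-03, -4.12277913e+01, -2.59739542e+01, -3.10818350e-04,
        4.12522088e-03, -2.53223345e-05]), 'eef_pos': array([167.38668782, 497.30119819, 205.83488816]), 'ee_rot': array([ 0.69763611,  0.11390091,  0.69797162, -0.11474346]), 'force': array([-0.72507907, -0.40484628, -0.19369858]), 'wrist_torque': array([-0.01394026,  0.01700791, -0.01044418]), 'grip_width': 1.0017093545383635}
scene {'fov_y': 56.10002995228272, 'cx': 315.77801363705737, 'cy': 196.60581632314495, 'k1': -0.010857154176489898, 'origin': array([1053.77646757, -258.42087569, 1024.20190941]), 'orientation': array([-0.22925776,  0.79688874,  0.5348136 , -0.16243039])}
top {'fov_y': 42.03277497975765, 'cx': 319.2183531576655, 'cy': 197.2378325242532, 'k1': -0.10199545519349333, 'origin': array([ 300.04547262,  -68.68406019, 1624.20890999]), 'orientation': array([-0.0495678 ,  0.71256865, -0.69810693,  0.04935256])}
wrist {'fov_y': 59.288645352247066, 'cx': 321.8937568116949, 'cy': 199.4353974465647, 'k1': -0.06022380955529139, 'origin': array([100.50238518, 520.10997668, 373.26239168]), 'orientation': array([0.11592373, 0.80396164, 0.57738343, 0.08267853])}
```

View pics/scene0.png

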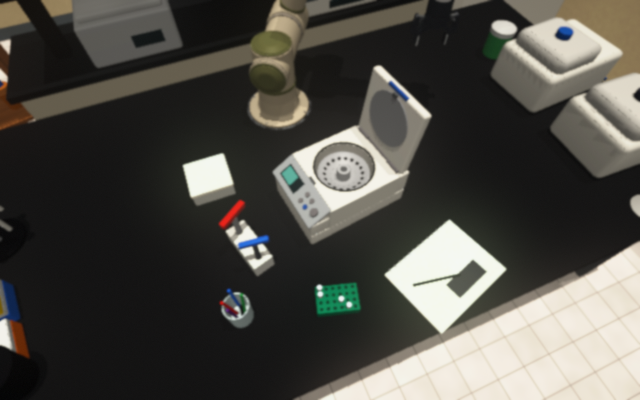

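View pics/top0.png

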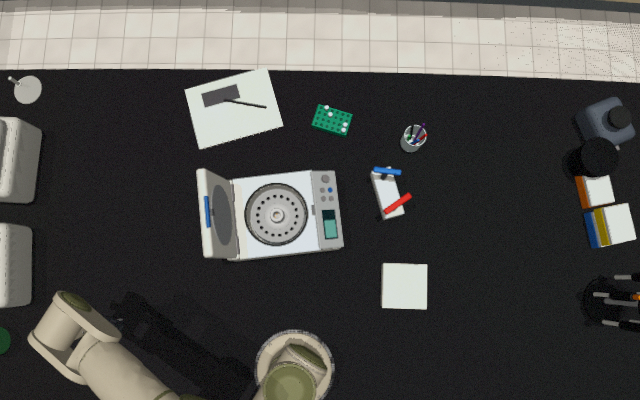

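View pics/wrist0.png

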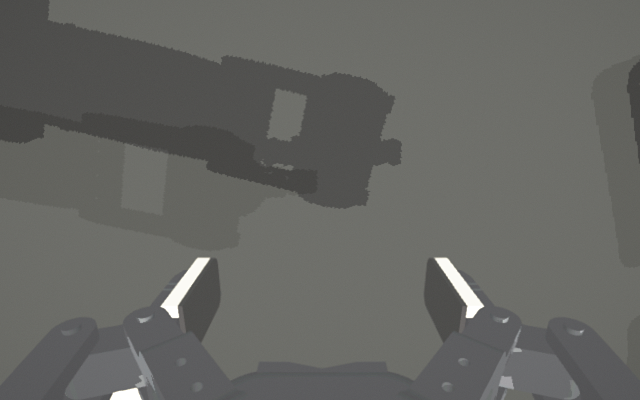

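The scene picture shows the centrifuge with its lid open at (345,165), the red handle at (232,213) and the blue one at (255,242). In the top picture the rotor hub is at about (277,215), red handle at (398,203), and stand at (387,193). The wrist picture shows only empty bench.

```bash
cat > h.py <<'E'
import numpy as np, cv2
from scipy.spatial.transform import Rotation as R
from scipy.optimize import least_squares
def K(c):
    f=c["image"].shape[0]/2/np.tan(np.radians(c["fov_y"]/2)); return f
def rot(q): return R.from_quat([q[1],q[2],q[3],q[0]])
def ray(c,p):
    p=np.atleast_2d(np.asarray(p,float)); f=K(c)
    d=(p-[c["cx"],c["cy"]])/f
    u=d.copy()
    for _ in range(20): u=d/(1+c["k1"]*(u**2).sum(1,keepdims=True))
    return rot(c["orientation"]).apply(np.c_[u,np.ones(len(u))])
def onz(c,p,z):
    r=ray(c,p); o=np.array(c["origin"]); return o+r*((z-o[2])/r[:,2:3])
def proj(c,X):
    v=rot(c["orientation"]).inv().apply(np.atleast_2d(X)-c["origin"]); u=v[:,:2]/v[:,2:]
    return u*(1+c["k1"]*(u**2).sum(1,keepdims=True))*K(c)+[c["cx"],c["cy"]]
def tri(obs):
    A=np.zeros((3,3));b=np.zeros(3)
    for c,p in obs:
        d=ray(c,p)[0]; d/=np.linalg.norm(d); M=np.eye(3)-np.outer(d,d); A+=M;b+=M@c["origin"]
    return np.linalg.solve(A,b)
def mask(c,col):
    b,g,r=[c["image"][...,i].astype(int) for i in range(3)]
    if col=="red": m=(r>120)&(g<70)&(b<70)
    if col=="blue": m=(b>120)&(r<90)&(b-g>50)
    return m.astype(np.uint8)*255
def blobs(m,amin=15):
    cs,_=cv2.findContours(m,cv2.RETR_EXTERNAL,cv2.CHAIN_APPROX_NONE)
    return [(cv2.contourArea(k),cv2.minAreaRect(k),k) for k in cs if cv2.contourArea(k)>amin]
E
python3 - <<'E'
from rig import capture
from h import *
C={n:capture(n) for n in ["scene","top"]}
for n,c in C.items():
  for col in["red","blue"]:
    for a,r,k in blobs(mask(c,col)): 
        bp=cv2.boxPoints(r); print(n,col,a,np.round(r[0],1),np.round(r[1],1),np.round(r[2]), np.round(onz(c,r[0],152)[0]))
c=C["top"]
print("hub",onz(c,(277,215),135))
for n,c in C.items():
    img=c["image"]
    x0,y0=(215,190) if n=="scene" else (355,150)
    cv2.imwrite(f"pics/z_{n}.png",cv2.resize(img[y0:y0+90,x0:x0+80],None,fx=6,fy=6,interpolation=cv2.INTER_NEAREST))
x0,y0=190,160
cv2.imwrite("pics/z_cent.png",cv2.resize(C["top"]["image"][160:270,190:350],None,fx=5,fy=5,interpolation=cv2.INTER_NEAREST))
cv2.imwrite("pics/z_cent2.png",cv2.resize(C["scene"]["image"][60:250,265:435],None,fx=4,fy=3,interpolation=cv2.INTER_NEAREST))
E
```

```text
scene red 215.5 [231.5 213.2] [ 7.4 33.4] 41.0 [ 494. -289.  152.]
scene blue 130.5 [253.3 241.2] [ 6.1 30.6] 75.0 [ 596. -259.  152.]
scene blue 16.0 [398.5  90. ] [23.3  0.7] 45.0 [244. 357. 152.]
scene blue 64.5 [565.5  30.6] [13.3  6.8] 14.0 [ 199. 1106.  152.]
top red 150.0 [397.2 203. ] [ 6.4 31.3] 56.0 [ 495. -289.  152.]
top blue 53.5 [206.7 211. ] [30.2  2.8] 86.0 [461. 255. 152.]
top blue 110.0 [386.7 170.5] [27.3  5.2] 7.0 [ 589. -259.  152.]
hub [[455.80662975  54.31323867 135.        ]]
```

View pics/z_top.png

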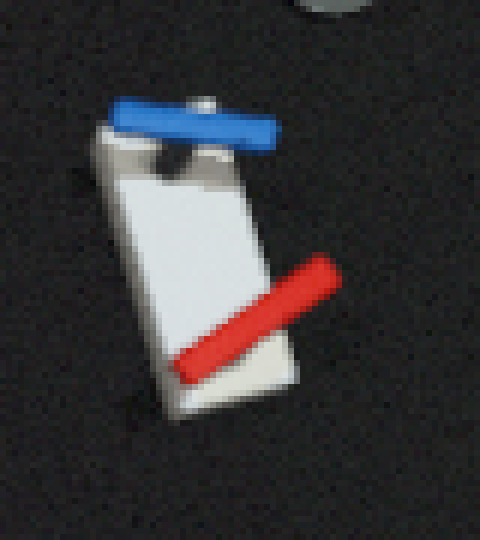

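View pics/z_cent.png

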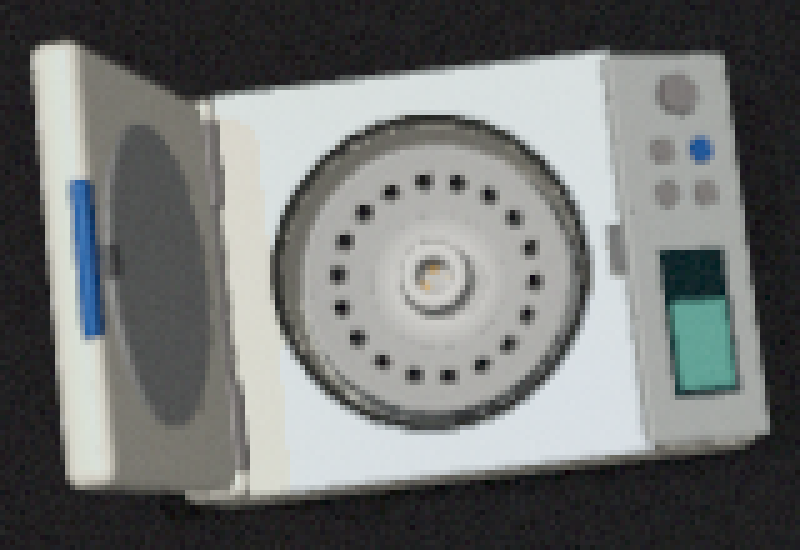

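View pics/z_scene.png

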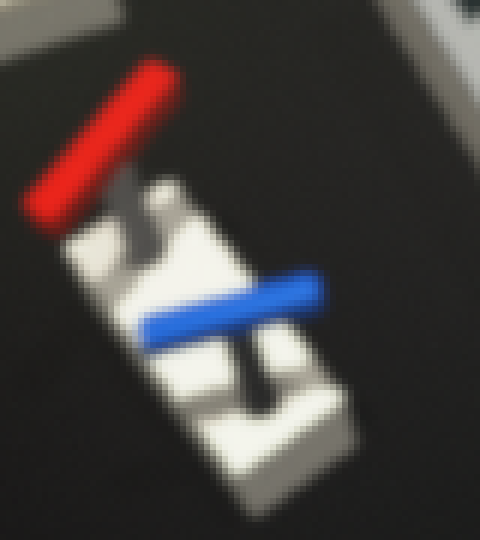

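Top zoom: hub boss ring centred near zoom (437,278), i.e. pixel (277.4,215.6), with orange screw at the bottom. The lid stands to the left, and the red handle is tilted across the stand. Next I measure the handle axis, the centrifuge heading, and the tool yaw.

Run:
```python
from rig import capture,ctrl
from h import *
C={n:capture(n) for n in ["scene","top"]}
ob=[]
for n,c in C.items():
    a,r,k=max(blobs(mask(c,"red")),key=lambda t:t[0]); M=cv2.moments(k)
    ce=(M["m10"]/M["m00"],M["m01"]/M["m00"]); ob.append((c,ce))
    P=onz(c,k[:,0,:],158)[:,:2]; m=P.mean(0); w,v=np.linalg.eigh(np.cov((P-m).T)); d=v[:,1]; print(n,ce,"handle yaw deg",np.degrees(np.arctan2(d[1],d[0])),onz(c,ce,158))
print("tri",tri(ob))
s=ctrl.sense(); q=rot(s["ee_rot"]); print("tool x",q.apply([1,0,0]),"tool y",q.apply([0,1,0]))
c=C["top"]
Z=lambda x,y:(190+x/5-.4,160+y/5-.4)
for p in [(215,95),(605,50),(250,492),(648,450)]: print(onz(c,Z(*p),150))
# wrist cam in tool frame
w=capture("wrist"); print("cam in tool",q.inv().apply(w["origin"]-s["eef_pos"]), q.inv().apply(rot(w["orientation"]).apply([0,0,1])))
```

```text
scene (231.36412625096224, 213.41185527328713) handle yaw deg 126.0591372202441 [[ 498.17481491 -289.9066338   158.        ]]
top (398.08666666666664, 202.6611111111111) handle yaw deg 125.76209683454097 [[ 495.69441086 -290.95719399  158.        ]]
tri [ 496.16826343 -290.69737309  155.11999928]
tool x [-1.24926690e-04 -2.20676946e-04 -9.99999968e-01] tool y [ 3.19132439e-01  9.47710095e-01 -2.49005936e-04]
[[556.8951483  184.62588196 150.        ]]
[[587.71128043 -39.62386188 150.        ]]
[[329.93205538 155.12902136 150.        ]]
[[358.5537518  -69.09880489 150.        ]]
cam in tool [-1.67340148e+02  5.04292991e-02 -7.07168147e+01] [9.59385349e-01 1.77460818e-05 2.82098835e-01]
```

View pics/z_cent2.png

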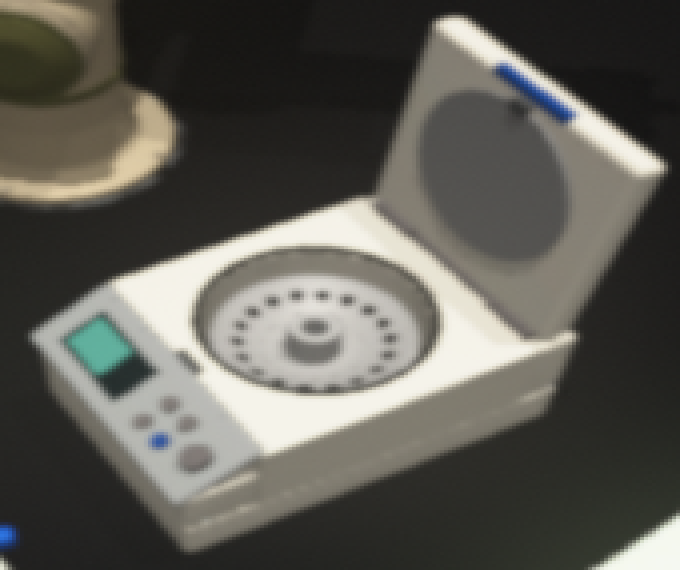

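The hub is near (455,54), the centrifuge's +x heading is about 97.5°, the handle yaw about 126° at (496,-291). I go up and around the lid toward the key, turning the jaws to yaw 36°.

Request:
{"op": "step_arm", "data": {
  "commands": [
    [[0.1,-0.8,0.7],-0.022],
    [[0.2,-0.9,0.6],-0.022],
    [[0.2,-0.9,0.6],-0.022],
    [[0.2,-0.9,0.6],-0.022],
    [[0.2,-0.9,0.6],-0.022]
  ],
  "gripper": -0.2
}}

```text
time_s: 0.9
eef_pos: [203.4, 320.1, 331.4]
ee_rot: [0.668, 0.233, 0.667, -0.233]
force: [1.2, 0.4, -0.1]
grip_width: 0.606
```

Request:
{"op": "step_arm", "data": {
  "commands": [
    [[0.2,-0.9,0.5],-0.022],
    [[0.2,-0.9,0.5],-0.022],
    [[0.2,-0.9,0.4],-0.022],
    [[0.2,-1,0],-0.022],
    [[0.2,-1,0],0]
  ]
}}

```text
time_s: 1.4
eef_pos: [243.3, 132.3, 386.8]
ee_rot: [0.63, 0.323, 0.629, -0.322]
force: [0.5, -0.6, -0.7]
grip_width: 0.6
```

Request:
{"op": "step_arm", "data": {
  "commands": [
    [[0.2,-1,0],0],
    [[0.3,-1,0],0],
    [[0.3,-1,0],0],
    [[0.3,-1,0],0],
    [[0.5,-1,0],0]
  ]
}}

```text
time_s: 1.9
eef_pos: [307.3, -68.3, 386.9]
ee_rot: [0.63, 0.323, 0.628, -0.323]
force: [0.6, 0.6, -0.1]
grip_width: 0.596
```

Request:
{"op": "step_arm", "data": {
  "commands": [
    [[0.6,-0.7,-0.3],0],
    [[0.6,-0.7,-0.3],0],
    [[0.6,-0.7,-0.3],0],
    [[0.6,-0.7,-0.3],0],
    [[0.6,-0.7,-0.3],0]
  ]
}}

```text
time_s: 2.4
eef_pos: [428.4, -207.7, 325.8]
ee_rot: [0.629, 0.322, 0.629, -0.322]
force: [0.1, 0.3, 0.6]
grip_width: 0.602
```

Request:
{"op": "step_arm", "data": {
  "commands": [
    [[0.6,-0.7,-0.3],0],
    [[0.6,-0.7,-0.3],0],
    [[0.5,-0.7,-0.3],0],
    [[0,0,0],0],
    [[0,0,0],0]
  ]
}}

```text
time_s: 2.9
eef_pos: [495.5, -290.6, 289.7]
ee_rot: [0.629, 0.323, 0.63, -0.322]
force: [0.3, -0.2, -0.1]
grip_width: 0.597
```

```bash
cat > w.py <<'E'
import sys
from rig import capture,ctrl
from h import *
def red(c,z,name=None):
    a,r,k=max(blobs(mask(c,"red")),key=lambda t:t[0])
    P=onz(c,k[:,0,:],z)[:,:2].astype(np.float32); rr=cv2.minAreaRect(P)
    bp=cv2.boxPoints(rr); e=bp[1]-bp[0]; f=bp[2]-bp[1]
    L=e if np.linalg.norm(e)>np.linalg.norm(f) else f
    return rr, np.degrees(np.arctan2(L[1],L[0]))%180
if __name__=="__main__":
    s=ctrl.sense(); c=capture("wrist"); cv2.imwrite("pics/%s.png"%sys.argv[1],c["image"])
    q=rot(s["ee_rot"]); y=q.apply([0,1,0]); print("tcp",s["eef_pos"],"jaw yaw",np.degrees(np.arctan2(y[1],y[0])),"x",q.apply([1,0,0]))
    print(red(c,163))
E
python3 w.py w1
```

```text
tcp [ 495.47807978 -290.55905964  289.74463626] jaw yaw 35.72972038098241 x [-1.04943385e-03  9.76380005e-04 -9.99998973e-01]
(((497.79052734375, -288.4136657714844), (16.928699493408203, 86.59026336669922), 35.46196365356445), np.float32(125.461975))
```

View pics/w1.png

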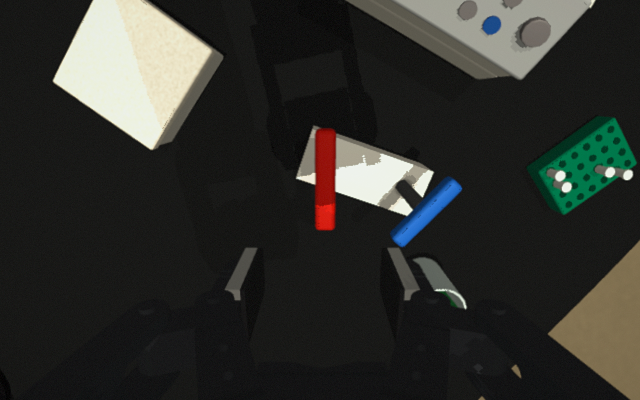

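The wrist picture shows the red handle upright in the image, (325,130)–(325,230), between the open fingers. Its centre is (498,-288) and its yaw 125.5°, which the jaws match. I descend and grip.

Request:
{"op": "step_arm", "data": {
  "commands": [
    [[0.05,0.04,-0.9],0],
    [[0,0,-0.9],0],
    [[0,0,-0.9],0],
    [[0,0,-0.6],0],
    [[0,0,-0.35],0]
  ]
}}

```text
time_s: 3.45
eef_pos: [496.9, -287.7, 143.7]
ee_rot: [0.629, 0.322, 0.63, -0.322]
force: [-0.5, 0.1, -0.1]
grip_width: 0.603
```

Request:
{"op": "step_arm", "data": {
  "commands": [
    [[0,0,0],0],
    [[0,0,0],0],
    [[0,0,0],0],
    [[0,0,0],0],
    [[0,0,0],0]
  ],
  "gripper": 1,
  "force": 70
}}

```text
time_s: 3.95
eef_pos: [497.7, -288.9, 145.1]
ee_rot: [0.63, 0.322, 0.629, -0.322]
force: [0.3, -0.4, -0.4]
grip_width: 0.003
```

```bash
python3 w.py w2; python3 -c "
from rig import ctrl
s=ctrl.sense();print(s['force'],s['wrist_torque'],s['grip_width'],s['eef_pos'])"
```

```text
tcp [ 497.72454475 -288.94551882  145.07180977] jaw yaw 35.75469021376453 x [ 8.32575510e-04 -7.52226263e-04 -9.99999370e-01]
(((484.9104309082031, -268.0347900390625), (13.775936126708984, 39.796695709228516), 36.543025970458984), np.float32(126.543))
[-0.44447777  0.23390365  0.12272673] [ 0.00948743  0.01989727 -0.00029906] -0.0007886028996608408 [ 497.65073141 -288.90095667  144.83239844]
```

View pics/w2.png

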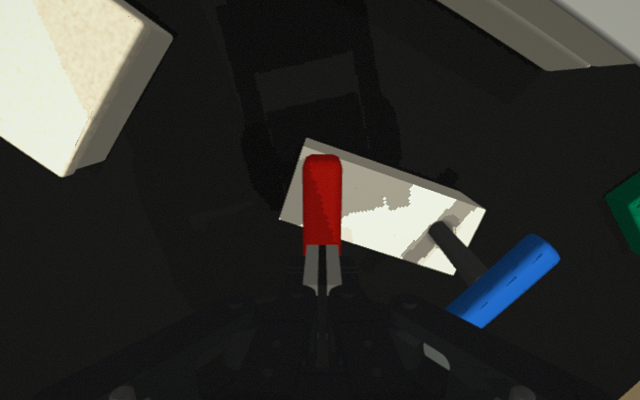

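Grip width reads 0, so the fingers closed on nothing although red is visible up to (322,250). I check from the other cameras.

Run:
```python
from rig import capture,ctrl
from h import *
A=capture("scene");B=capture("top")
a=cv2.resize(A["image"][160:280,190:300],None,fx=5,fy=5,interpolation=cv2.INTER_CUBIC)[:600,:400]
b=cv2.resize(B["image"][130:250,350:450],None,fx=5,fy=5,interpolation=cv2.INTER_CUBIC)[:,:400]
cv2.imwrite("pics/c3.png",np.hstack([a,b]))
```

```text
(no output)
```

View pics/c3.png

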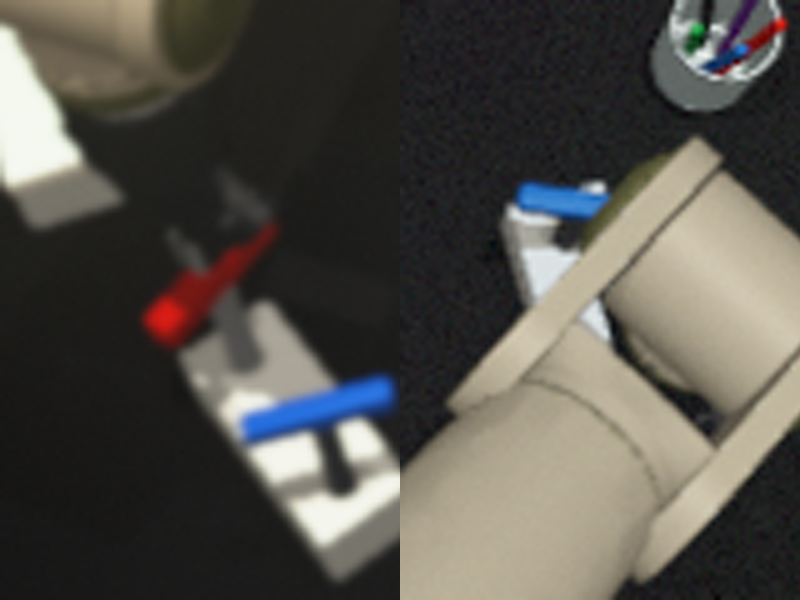

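Run:
```python
import cv2
i=cv2.imread("pics/w2.png"); cv2.imwrite("pics/w2z.png",cv2.resize(i[140:320,240:400],None,fx=3.3,fy=3.3,interpolation=cv2.INTER_CUBIC))
```

```text
(no output)
```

View pics/w2z.png

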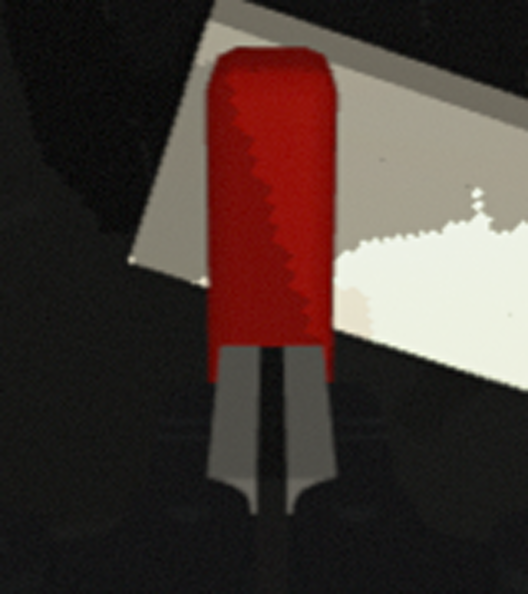

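Run:
```python
from rig import capture,ctrl
from h import *
s=ctrl.sense(); c=capture("wrist"); q=rot(s["ee_rot"]); T=s["eef_pos"]
for d in [11,0,-8,-20,-30,-40,-54]: print(d, proj(c,T+q.apply([d,0,0])), "near pad edge",proj(c,T+q.apply([d,0,-11])))
C=capture("scene")
for d in [11,-8,-40]: print(d, proj(C,T+q.apply([d,0,0])))
u=np.array([np.cos(np.radians(125.6)),np.sin(np.radians(125.6)),0])
for z in (163,141):
  for e in (45,11,0): print(z,e,proj(c,np.array([497.5,-288.5,z])+e*u))
print(proj(C,np.array([497.5,-288.5,152])))
```

```text
11 [[320.67546278 232.14592089]] near pad edge [[320.64448315 212.97669528]]
0 [[320.60064686 240.08167182]] near pad edge [[320.56629353 219.92335271]]
-8 [[320.54059028 246.45622609]] near pad edge [[320.50338425 225.51578785]]
-20 [[320.43999946 257.14188518]] near pad edge [[320.39772021 234.91571621]]
-30 [[320.3447819  267.26686937]] near pad edge [[320.29735127 243.85244401]]
-40 [[320.23706517 278.73295743]] near pad edge [[320.18338531 254.00918052]]
-54 [[320.06021791 297.58583696]] near pad edge [[319.99527106 270.79604702]]
11 [[233.47448097 217.60344021]]
-8 [[232.07400701 214.12443444]]
-40 [[229.61263712 208.00880332]]
163 45 [[320.95439238 158.63479362]]
163 11 [[320.85218092 232.81810715]]
163 0 [[320.82279911 254.89521407]]
141 45 [[321.07697788 150.93897055]]
141 11 [[320.97956757 216.85939756]]
141 0 [[320.95097692 236.70784662]]
[[232.25797555 214.1562617 ]]
```

```bash
python3 - <<'E'
from rig import capture,ctrl
from h import *
print(ctrl.nose_length,[a for a in dir(ctrl) if not a.startswith('_')])
s=ctrl.sense(); c=capture("wrist"); print(s["time_s"],s["eef_pos"],s["force"])
E
python3 - <<'E'
import cv2
i=cv2.imread("pics/wrist0.png"); cv2.imwrite("pics/w0z.png",cv2.resize(i[230:400,100:560],None,fx=1.7,fy=1.7,interpolation=cv2.INTER_CUBIC)[:, :800])
E
```

```text
11.0 ['PlanningError', 'nose_length', 'sense']
4.2 [ 497.55904553 -288.88062295  144.43946198] [ 0.2568418  -0.69500338  0.12441111]
```

View pics/w0z.png

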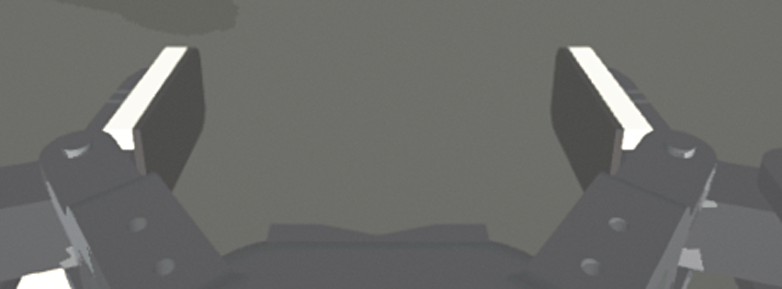

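The pictures show the visible fingertips about 44 mm farther back along the tool than the stated TCP offset: pad tips in wrist0 at (210,258) and (434,258) give a depth of about 133 mm. The scene picture agrees, with the fingers closed above the handle. So I open again and go about 44 mm lower, checking force and images.

Request:
{"op": "step_arm", "data": {
  "commands": [
    [[0,0,0],0],
    [[0,0,0],0],
    [[0,0,0],0]
  ],
  "gripper": -0.2
}}

```text
time_s: 4.55
eef_pos: [497.6, -288.9, 144.4]
ee_rot: [0.629, 0.322, 0.629, -0.322]
force: [0.2, 0.1, -0.5]
grip_width: 0.507
```

Request:
{"op": "step_arm", "data": {
  "commands": [
    [[0,0,-0.25],0],
    [[0,0,-0.25],0],
    [[0,0,-0.25],0],
    [[0,0,-0.25],0],
    [[0,0,0],0]
  ]
}}

```text
time_s: 5.05
eef_pos: [496.9, -288.3, 102.5]
ee_rot: [0.628, 0.323, 0.63, -0.322]
force: [0.0, -0.6, 1.3]
grip_width: 0.604
```

```bash
python3 w.py w3
python3 - <<'E'
from rig import capture
from h import *
A=capture("scene")
cv2.imwrite("pics/c4.png",cv2.resize(A["image"][160:280,190:300],None,fx=5,fy=5,interpolation=cv2.INTER_CUBIC))
E
```

```text
tcp [ 496.87746066 -288.2770331   102.50942319] jaw yaw 35.747594631129175 x [-0.00235564  0.00210113 -0.99999502]
(((492.61651611328125, -279.9410400390625), (15.009726524353027, 69.67448425292969), 34.798892974853516), np.float32(124.798874))
```

View pics/w3.png

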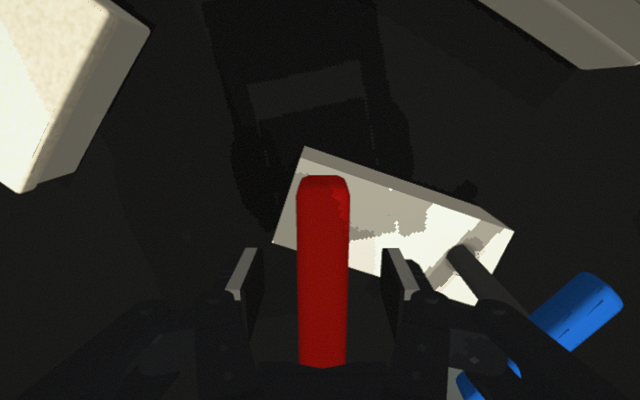

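View pics/c4.png

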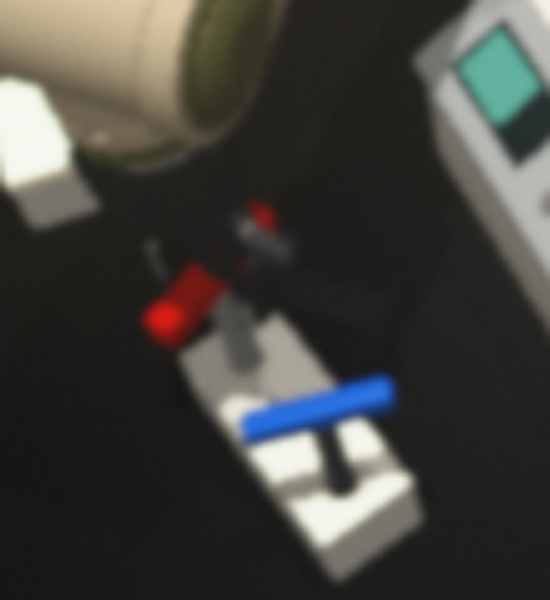

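Now the fingers straddle the handle: pads at (250,270) and (395,270), with the red bar at (322,270) between. Closing.

Request:
{"op": "step_arm", "data": {
  "commands": [
    [[0,0,0],0],
    [[0,0,0],0],
    [[0,0,0],0],
    [[0,0,0],0]
  ],
  "gripper": 1,
  "force": 80
}}

```text
time_s: 5.55
eef_pos: [497.8, -289.1, 105.0]
ee_rot: [0.63, 0.322, 0.629, -0.322]
force: [0.4, 0.6, 4.3]
grip_width: 0.2
```

```bash
python3 w.py w4;python3 -c "
from rig import ctrl
s=ctrl.sense();print(s['force'],s['wrist_torque'],s['grip_width'],s['eef_pos'])"
```

```text
tcp [ 497.77111084 -289.05387541  104.978262  ] jaw yaw 35.75170258913508 x [ 7.88810016e-04 -7.50109696e-04 -9.99999408e-01]
(((490.8182678222656, -276.63568115234375), (13.564043045043945, 61.20011520385742), 34.931365966796875), np.float32(124.93135))
[-0.67488233  0.8366862   4.06585524] [-0.00618378  0.09477011 -0.02686771] 0.19708606626244554 [ 497.77426114 -289.06167574  104.96664127]
```

View pics/w4.png

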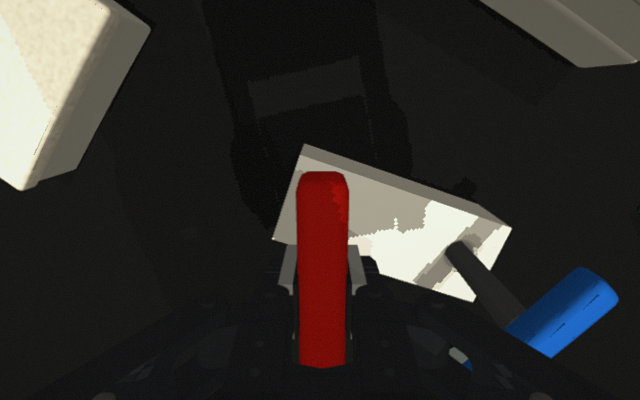

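The grip holds (width 0.2, about 17 mm). Key tip height = TCP z − 95. Lifting straight up.

Request:
{"op": "step_arm", "data": {
  "commands": [
    [[0,0,0.3],0],
    [[0,0,0.7],0],
    [[0,0,0.9],0],
    [[0,0,0.9],0],
    [[0,0,0.9],0]
  ]
}}

```text
time_s: 6.1
eef_pos: [497.2, -288.5, 254.2]
ee_rot: [0.629, 0.322, 0.63, -0.322]
force: [1.1, -0.3, -2.0]
grip_width: 0.197
```

Request:
{"op": "step_arm", "data": {
  "commands": [
    [[0,0,0.9],0],
    [[0,0,0.2],0],
    [[0,0,0],0]
  ]
}}

```text
time_s: 6.4
eef_pos: [497.6, -288.9, 296.9]
ee_rot: [0.63, 0.322, 0.629, -0.322]
force: [0.8, 0.1, -3.1]
grip_width: 0.196
```

```bash
python3 w.py w5
python3 - <<'E'
from rig import capture,ctrl
from h import *
s=ctrl.sense();print(s['force'],s['wrist_torque'],s['grip_width'],s['eef_pos'])
A=capture("scene");B=capture("top")
cv2.imwrite("pics/c5.png",cv2.resize(A["image"][120:280,160:320],None,fx=3.7,fy=3.7,interpolation=cv2.INTER_CUBIC))
cv2.imwrite("pics/s5.png",A["image"]);cv2.imwrite("pics/t5.png",B["image"])
E
```

```text
tcp [ 497.64188678 -288.86329252  296.93072248] jaw yaw 35.75483743726659 x [ 9.88278464e-04 -8.55480487e-04 -9.99999146e-01]
(((554.7586669921875, -367.77532958984375), (32.39669418334961, 184.11029052734375), 35.42048263549805), np.float32(125.42049))
[-0.17538071  0.30863209 -2.67745836] [ 0.00209955 -0.01023997 -0.0396466 ] 0.20061326904222612 [ 497.30167826 -288.60138096  295.23067485]
```

View pics/c5.png

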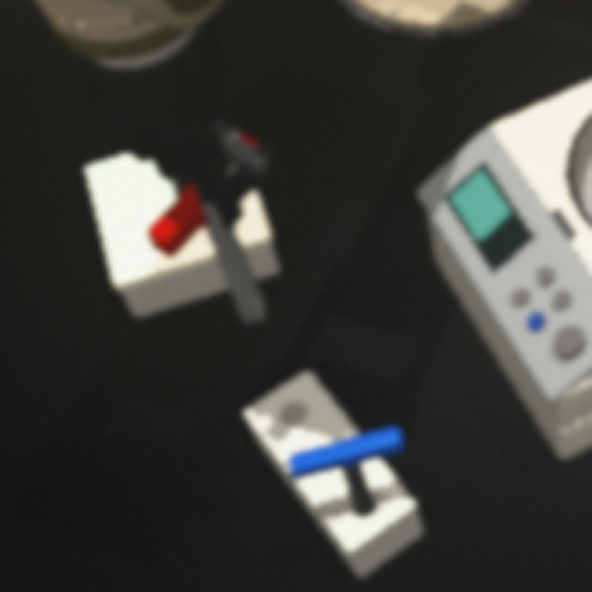

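View pics/w5.png

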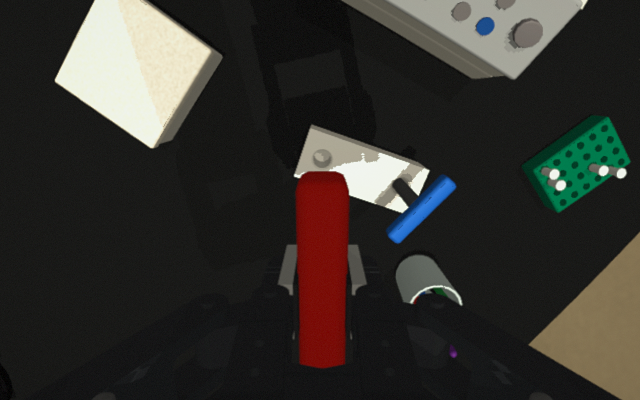

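The key is out and hangs straight (2.7 N ≈ its weight). The empty stand bore shows at wrist (322,157), and the blue key is untouched. I move near the hub so the wrist camera sees it.

Request:
{"op": "step_arm", "data": {
  "commands": [
    [[0,0.6,0],0],
    [[0,1,0],0],
    [[0,1,0],0],
    [[0,1,0],0],
    [[0,1,0],0]
  ]
}}

```text
time_s: 7.05
eef_pos: [496.8, -103.1, 294.8]
ee_rot: [0.628, 0.322, 0.63, -0.322]
force: [0.7, 0.6, -2.5]
grip_width: 0.2
```

Request:
{"op": "step_arm", "data": {
  "commands": [
    [[0.1,1,0],0],
    [[0,1,0],0],
    [[0,0.4,0],0],
    [[0,0,0],0],
    [[0,0,0],0]
  ]
}}

```text
time_s: 7.55
eef_pos: [501.3, -9.1, 295.4]
ee_rot: [0.629, 0.322, 0.63, -0.323]
force: [0.7, -0.1, -2.5]
grip_width: 0.197
```

Run:
```python
from rig import capture,ctrl
from h import *
import pickle
s=ctrl.sense(); c=capture("wrist"); B=capture("top"); A=capture("scene")
pickle.dump((s,c,A,B),open("v6.pkl","wb"))
cv2.imwrite("pics/w6.png",c["image"])
print(s["eef_pos"],s["force"])
print(proj(c,[455.4,54,135]))
```

```text
[501.28641294  -9.09889605 295.38587301] [ 0.69645359 -0.05967699 -2.51767768]
[[321.03262832  88.74804636]]
```

View pics/w6.png

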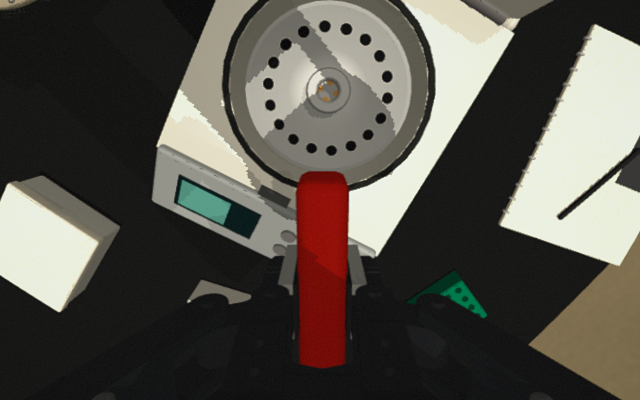

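Run:
```python
import pickle
from h import *
s,c,A,B=pickle.load(open("v6.pkl","rb"))
def holes(c,guess,rad,z=122,thr=60):
    g=cv2.cvtColor(c["image"],cv2.COLOR_BGR2GRAY); m=np.zeros_like(g)
    yy,xx=np.mgrid[:g.shape[0],:g.shape[1]]
    m[(g<thr)&(np.hypot(xx-guess[0],yy-guess[1])<rad)]=255
    pts=[]
    for a,r,k in blobs(m,2):
        M=cv2.moments(k)
        if a<200: pts.append((M["m10"]/M["m00"],M["m01"]/M["m00"]))
    return np.array(pts)
def fit(P):
    f=least_squares(lambda v:np.hypot(P[:,0]-v[0],P[:,1]-v[1])-v[2],[*P.mean(0),35],loss="soft_l1"); return f.x,np.sqrt(np.mean(f.fun**2))
p=holes(c,(327,90),72); print(len(p))
print("wrist holes z122",fit(onz(c,p,122)[:,:2]))
i=c["image"]; cv2.imwrite("pics/w6z.png",cv2.resize(i[50:130,280:380],None,fx=7,fy=7,interpolation=cv2.INTER_CUBIC))
C0={"scene":A,"top":B}
for n,cc,g,r in [("top",cv2.imread("pics/top0.png"),(277.4,215.6),26),]:
    d=dict(B); d["image"]=cc; p=holes(d,g,r,thr=110); print(n,len(p),fit(onz(d,p,122)[:,:2]))
    cv2.imwrite("pics/t.png",cc)
g=cv2.GaussianBlur(cv2.cvtColor(i,cv2.COLOR_BGR2GRAY),(3,3),0)
# bore in stand from w5 pose
```

```text
18
wrist holes z122 (array([461.07128726,  56.6778875 ,  55.99989984]), np.float64(0.08796537659569861))
top 12 (array([456.61492487,  56.3454684 ,  57.01627527]), np.float64(0.18071433971885148))
```

View pics/w6z.png

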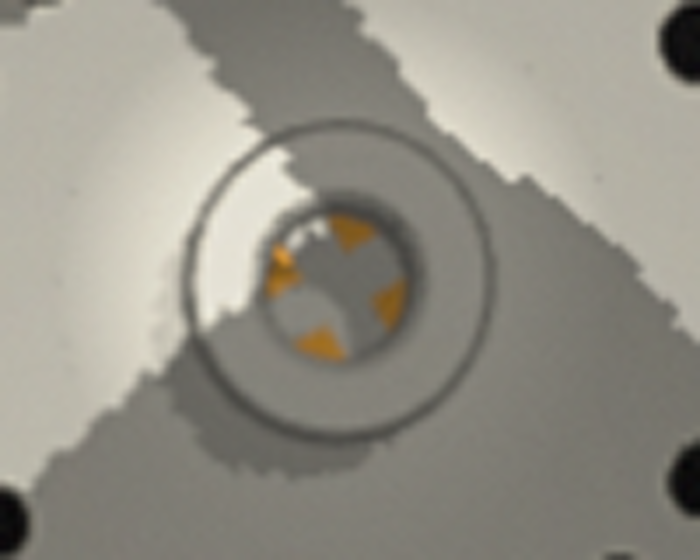

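The zoom shows the hub boss circle centred at about (328.1,89.6), and the screw's slots are visible: orange lands at the bottom of the bore with grey slots between them. I calculate the hub centre, the slot angle, and the stand bore as a calibration check.

Run:
```python
import pickle
from h import *
s,c,A,B=pickle.load(open("v6.pkl","rb"))
q=rot(s["ee_rot"])
def edgecirc(c,p0,r0,z,dr=4,up=8,sign=None):
    g=cv2.cvtColor(c["image"],cv2.COLOR_BGR2GRAY).astype(np.float32)
    # sample darkest radius along projected circle normals
    out=[]
    for a in np.linspace(0,2*np.pi,72,endpoint=False):
        rr=np.arange(r0-dr,r0+dr,0.15)
        X=np.c_[p0[0]+rr*np.cos(a),p0[1]+rr*np.sin(a),np.full(len(rr),z)]
        uv=proj(c,X).astype(np.float32)
        v=cv2.remap(g,uv[:,0],uv[:,1],cv2.INTER_LINEAR).ravel()
        out.append(X[np.argmin(v),:2])
    P=np.array(out); f=least_squares(lambda v:np.hypot(P[:,0]-v[0],P[:,1]-v[1])-v[2],[*p0,r0],loss="soft_l1",f_scale=.3); return f.x
h=onz(c,(328.1-.4,89.6-.4),135)[0,:2]
for _ in range(3):
    x=edgecirc(c,h,20,135); h=x[:2]
print("wrist boss",x)
# orange lands
i=c["image"].astype(int); b,g,r=i[...,0],i[...,1],i[...,2]
m=((r-b>60)&(r>90)); m[:70]=0;m[110:]=0;m[:,:310]=0;m[:,345:]=0
for a,rr,k in blobs(m.astype(np.uint8)*255,3):
    M=cv2.moments(k);ce=(M["m10"]/M["m00"],M["m01"]/M["m00"]); X=onz(c,ce,93)[0]; d=X[:2]-h; print(a,np.round(ce,1),np.round(X,1),"ang",np.degrees(np.arctan2(d[1],d[0])),np.hypot(*d))
# stand bore from w5
im=cv2.imread("pics/w5.png"); 
cv2.imwrite("pics/w5z.png",cv2.resize(im[120:200,280:370],None,fx=7,fy=7,interpolation=cv2.INTER_CUBIC))
# top & scene boss
for n,cc in (("scene",A),("top",B)):
    d=dict(cc); d["image"]=cv2.imread(f"pics/{n}0.png"); uv=proj(d,[*h,135])[0]; print(n,"wrist hub projects to",uv)
    u,v=np.round(uv).astype(int); cv2.imwrite(f"pics/hub_{n}.png",cv2.resize(d["image"][v-15:v+16,u-15:u+16],None,fx=12,fy=12,interpolation=cv2.INTER_CUBIC))
a=cv2.imread("pics/hub_scene.png");b=cv2.imread("pics/hub_top.png");cv2.imwrite("pics/hub.png",np.hstack([a,b]))
```

```text
wrist boss [461.07570906  56.67715433  19.4094135 ]
10.0 [325.3  98.7] [463.9  49.3  93. ] ang -68.86750593162891 7.96046654710519
6.5 [335.2  93.1] [468.8  59.6  93. ] ang 20.540878269418926 8.2979623520319
13.5 [319.8  88.2] [453.4  54.3  93. ] ang -163.09377230011336 8.035206099640709
9.0 [329.7  82.6] [458.3  64.6  93. ] ang 109.49662922360662 8.383128565167093
scene wrist hub projects to [343.49415728 168.35821123]
top wrist hub projects to [276.23724067 213.16232418]
```

View pics/w5z.png

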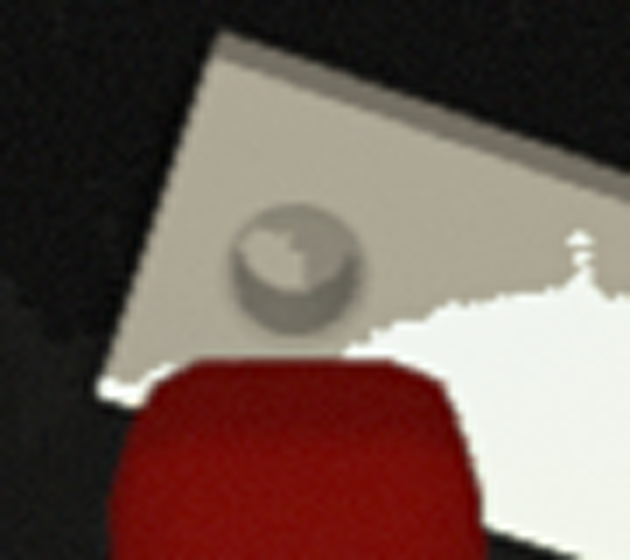

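View pics/hub.png

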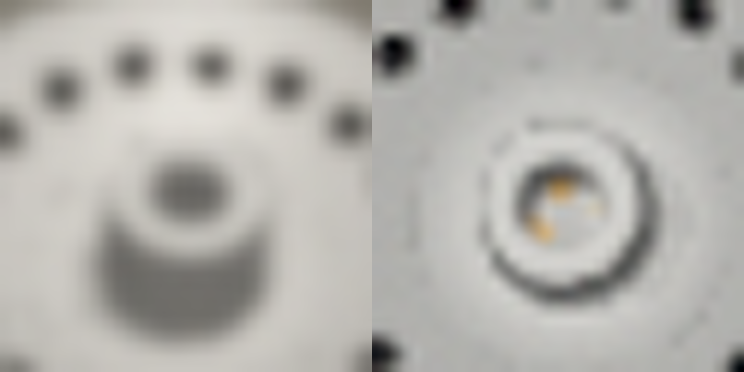

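```bash
python3 - <<'E'
import pickle
from h import *
s,c,A,B=pickle.load(open("v6.pkl","rb"))
q=rot(s["ee_rot"]); T6=s["eef_pos"]
off=q.inv().apply(c["origin"]-T6); Rc=q.inv()*rot(c["orientation"]); print(off)
T5=np.array([497.64,-288.86,296.93])
q5=q  # same yaw
o=q5.apply(off)+T5; d=dict(c); d["origin"]=o
X=onz(d,(322.0,157.9),55)[0]; print("stand bore meas",X, "minus key TCP at stand",X[:2]-[497.77,-289.05])
for T in ([497.3,-288.6,295.2],): 
    d["origin"]=q5.apply(off)+T; print(onz(d,(322.0,157.9),55)[0])
# top/scene bore of stand from t5/s5
for n,cc in (("s5",A),("t5",B)):
    print(n,proj(cc,X))
# rotations: handle end line in image -> handle vs tcp
E
python3 - <<'E'
import cv2,numpy as np
a=cv2.imread("pics/s5.png")[205:255,215:275];b=cv2.imread("pics/t5.png")[160:220,360:420]
cv2.imwrite("pics/sb.png",np.hstack([cv2.resize(a,(396,330),interpolation=cv2.INTER_CUBIC),cv2.resize(b,(396,330),interpolation=cv2.INTER_CUBIC)]))
E
```

```text
[-167.34383416    0.7199592   -70.97424049]
stand bore meas [ 496.91974514 -287.21737581   55.        ] minus key TCP at stand [-0.85025486  1.83262419]
[ 496.41123904 -286.7192337    55.        ]
s5 [[239.33780126 230.51304552]]
t5 [[391.75640877 206.61197797]]
```

View pics/sb.png

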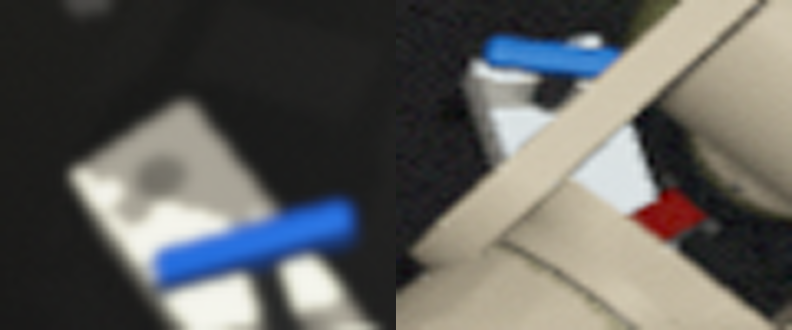

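Run:
```python
import pickle
from h import *
s,c,A,B=pickle.load(open("v6.pkl","rb"))
q=rot(s["ee_rot"]); T=s["eef_pos"]
i=c["image"].astype(int); 
col=i[:,322,2]; print("red rows",[(y,tuple(i[y,322])) for y in list(range(166,196,2))+list(range(358,376,2))])
for d in (-58,-47,-36):
  print(d,[(z,np.round(proj(c,T+q.apply([d,0,z]))[0],1)) for z in (-46,-45,-44,44,45,46)])
  print([(y,np.round(proj(c,T+q.apply([d,y,-30]))[0],1)) for y in (-9,9)])
cv2.imwrite("pics/w6h.png",cv2.resize(c["image"][160:380,270:380],None,fx=2.6,fy=2.6,interpolation=cv2.INTER_CUBIC))
```

```text
red rows [(166, (np.int64(115), np.int64(124), np.int64(125))), (168, (np.int64(107), np.int64(116), np.int64(117))), (170, (np.int64(103), np.int64(109), np.int64(113))), (172, (np.int64(7), np.int64(13), np.int64(96))), (174, (np.int64(6), np.int64(11), np.int64(98))), (176, (np.int64(7), np.int64(14), np.int64(102))), (178, (np.int64(9), np.int64(12), np.int64(103))), (180, (np.int64(9), np.int64(12), np.int64(108))), (182, (np.int64(6), np.int64(12), np.int64(119))), (184, (np.int64(7), np.int64(13), np.int64(132))), (186, (np.int64(7), np.int64(11), np.int64(139))), (188, (np.int64(10), np.int64(14), np.int64(141))), (190, (np.int64(10), np.int64(15), np.int64(143))), (192, (np.int64(9), np.int64(17), np.int64(146))), (194, (np.int64(13), np.int64(20), np.int64(147))), (358, (np.int64(6), np.int64(7), np.int64(115))), (360, (np.int64(9), np.int64(13), np.int64(116))), (362, (np.int64(6), np.int64(10), np.int64(115))), (364, (np.int64(10), np.int64(15), np.int64(117))), (366, (np.int64(3), np.int64(11), np.int64(115))), (368, (np.int64(20), np.int64(19), np.int64(54))), (370, (np
[... 161 characters left out ...]
[319.7, 177.8])), (-45, array([319.7, 180.9])), (-44, array([319.8, 183.9])), (44, array([320.3, 398.7])), (45, array([320.3, 400.6])), (46, array([320.3, 402.5]))]
[(-9, array([292.7, 225. ])), (9, array([347., 225.]))]
-47 [(-46, array([319.9, 170.8])), (-45, array([319.9, 173.6])), (-44, array([319.9, 176.4])), (44, array([320.4, 378. ])), (45, array([320.4, 379.8])), (46, array([320.4, 381.6]))]
[(-9, array([295.1, 214.3])), (9, array([344.9, 214.3]))]
-36 [(-46, array([320.1, 164.9])), (-45, array([320.1, 167.5])), (-44, array([320.1, 170.1])), (44, array([320.5, 359.8])), (45, array([320.5, 361.6])), (46, array([320.5, 363.4]))]
[(-9, array([297.2, 205.2])), (9, array([343.2, 205.2]))]
```

View pics/w6h.png

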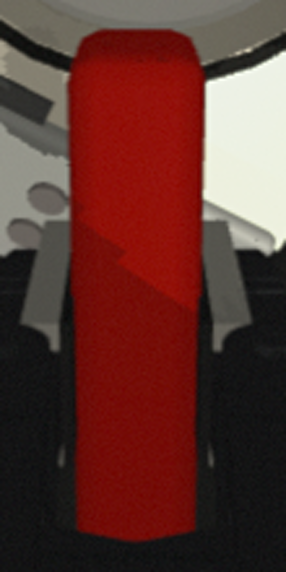

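Run:
```python
import pickle
from h import *
s,c,A,B=pickle.load(open("v6.pkl","rb"))
print("scene hub",onz(A,(343.3,168.3),135),"scene stand bore",onz(A,(238.8,231.3),55))
print("top hub",onz(B,(276.2,215.0),135))
print("tcp",s["eef_pos"])
```

```text
scene hub [[460.65999577  56.2368631  135.        ]] scene stand bore [[ 498.80840191 -289.37033238   55.        ]]
top hub [[455.75796405  56.61741066 135.        ]]
tcp [501.28641294  -9.09889605 295.38587301]
```

The estimates agree to about ±2 mm: hub ≈ (460.7,55.9). The slots are at yaw ≈ 64.5° mod 90, so I pre-turn the key +29°. Moving over the hub now.

Request:
{"op": "step_arm", "data": {
  "commands": [
    [[-0.3,0.4,0],0.04],
    [[-0.3,0.5,0],0.04],
    [[-0.3,0.5,0],0.04],
    [[-0.12,0.22,0],0.041],
    [[0,0,0],0]
  ]
}}

```text
time_s: 8.2
eef_pos: [460.4, 56.1, 296.5]
ee_rot: [0.69, 0.154, 0.69, -0.154]
force: [0.3, -0.5, -2.5]
grip_width: 0.193
```

Request:
{"op": "step_arm", "data": {
  "commands": [
    [[0,0,-0.8],0],
    [[0,0,-0.6],0],
    [[0,0,0],0],
    [[0,0,0],0]
  ]
}}

```text
time_s: 8.6
eef_pos: [461.3, 55.2, 241.1]
ee_rot: [0.69, 0.156, 0.69, -0.156]
force: [0.3, 0.3, -1.8]
grip_width: 0.197
```

Run:
```python
from rig import capture,ctrl
from h import *
s=ctrl.sense(); q=rot(s["ee_rot"]); y=q.apply([0,1,0]); print(s["eef_pos"],"yaw",np.degrees(np.arctan2(y[1],y[0])),s["force"],s["wrist_torque"],"xax",q.apply([1,0,0]),s["joints"])
c=capture("wrist");A=capture("scene"); B=capture("top")
cv2.imwrite("pics/w7.png",c["image"])
a=cv2.resize(A["image"][90:210,295:395],None,fx=5,fy=5,interpolation=cv2.INTER_CUBIC)
cv2.imwrite("pics/s7.png",a)
```

```text
[461.29189024  55.17080878 241.09275382] yaw 64.56211202113408 [ 0.28537383  0.251948   -1.83358064] [-0.00774009 -0.03949717 -0.02876794] xax [ 3.95821920e-04 -2.35688535e-04 -9.99999894e-01] [-1.33877356e-01  1.52849964e-01  1.60904487e+00 -1.84112496e-04
  1.37927408e+00 -1.26066378e+00]
```

View pics/w7.png

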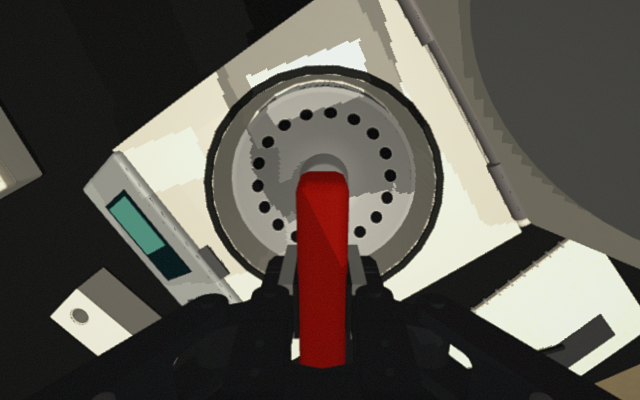

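View pics/s7.png

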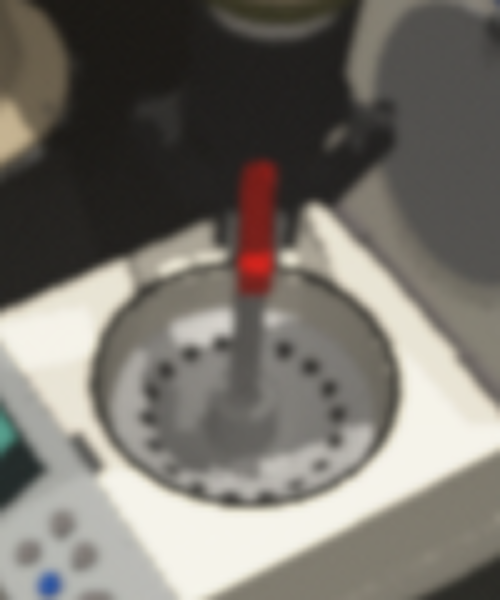

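The wrist picture shows the rotor holes around the key, and the scene picture shows the shaft tip right over the hub. I get a second hub estimate from this yaw.

Run:
```python
from rig import capture,ctrl
from h import *
s=ctrl.sense(); q=rot(s["ee_rot"]); c=capture("wrist"); print(s["eef_pos"])
g=cv2.cvtColor(c["image"],cv2.COLOR_BGR2GRAY)
m=cv2.inRange(g,0,45); yy,xx=np.mgrid[:400,:640]; 
m[np.hypot(xx-324,yy-178)>78]=0; m[(yy>235)]=0
P=[]
for a,r,k in blobs(m,20):
    M=cv2.moments(k); 
    if a<250: P.append((M["m10"]/M["m00"],M["m01"]/M["m00"]))
P=np.array(P); W=onz(c,P,122)[:,:2]
f=least_squares(lambda v:np.hypot(W[:,0]-v[0],W[:,1]-v[1])-v[2],[461,56,56],loss="soft_l1")
print(len(P),f.x,np.abs(f.fun).max()); d=f.x[:2]-s["eef_pos"][:2]; y=q.apply([0,1,0]);z=q.apply([0,0,1]); print("tool y,z",d@y[:2],d@z[:2])
```

```text
[461.46425831  55.58320551 241.70372437]
15 [459.05408282  57.86201458  55.64190927] 0.2006996099397469
tool y,z 1.0279283519938107 -3.1536073133527522
```

Bias between the two yaws suggests that the hub is slightly nearer; best estimate (459.9,55.7). I nudge x and lower slowly.

Request:
{"op": "step_arm", "data": {
  "commands": [
    [[-0.035,0,-0.15],0],
    [[0,0,-0.1],0],
    [[0,0,-0.05],0],
    [[0,0,-0.05],0],
    [[0,0,0],0]
  ]
}}

```text
time_s: 9.3
eef_pos: [459.4, 56.0, 226.2]
ee_rot: [0.69, 0.155, 0.69, -0.155]
force: [0.1, 0.2, -1.7]
grip_width: 0.2
```

Request:
{"op": "step_arm", "data": {
  "commands": [
    [[0,0,-0.05],0],
    [[0,0,-0.05],0],
    [[0,0,0],0]
  ]
}}

```text
time_s: 9.6
eef_pos: [459.4, 56.1, 222.2]
ee_rot: [0.69, 0.155, 0.69, -0.155]
force: [0.7, 0.7, -2.9]
grip_width: 0.2
```

No contact at a tip height of 127 mm, so the key is inside the bore. I continue down.

Request:
{"op": "step_arm", "data": {
  "commands": [
    [[0,0,-0.1],0],
    [[0,0,-0.1],0],
    [[0,0,-0.1],0],
    [[0,0,0],0]
  ]
}}

```text
time_s: 10.0
eef_pos: [459.3, 56.1, 209.7]
ee_rot: [0.69, 0.155, 0.69, -0.155]
force: [2.6, 2.3, -3.5]
grip_width: 0.2
```

Request:
{"op": "step_arm", "data": {
  "commands": [
    [[0,0,-0.1],0],
    [[0,0,-0.1],0],
    [[0,0,-0.1],0],
    [[0,0,0],0]
  ]
}}

```text
time_s: 10.4
eef_pos: [459.2, 56.1, 197.8]
ee_rot: [0.69, 0.155, 0.69, -0.155]
force: [2.4, 2.1, -4.2]
grip_width: 0.2
```

```bash
cat > s.py <<'E'
from rig import ctrl
from h import *
s=ctrl.sense(); q=rot(s["ee_rot"]); y=q.apply([0,1,0]); print(s["time_s"],s["eef_pos"].round(2),"yaw",np.degrees(np.arctan2(y[1],y[0])).round(2),"F",s["force"].round(1),"M",s["wrist_torque"].round(3),"x",q.apply([1,0,0]).round(4),s["grip_width"].round(3),"q6",s["joints"][5].round(3))
E
python3 s.py
```

```text
Traceback (most recent call last):
  File "s.py", line 3, in <module>
    s=ctrl.sense(); q=rot(s["ee_rot"]); y=q.apply([0,1,0]); print(s["time_s"],s["eef_pos"].round(2),"yaw",np.degrees(np.arctan2(y[1],y[0])).round(2),"F",s["force"].round(1),"M",s["wrist_torque"].round(3),"x",q.apply([1,0,0]).round(4),s["grip_width"].round(3),"q6",s["joints"][5].round(3))
                                                                                                                                                                                                                                          ^^^^^^^^^^^^^^^^^^^^^
AttributeError: 'float' object has no attribute 'round'
```

Small side force (+2.5,+2.2) N: I ease 0.4 mm that way and continue toward the screw (contact at TCP ≈188, fully seated ≈174).

Request:
{"op": "step_arm", "data": {
  "commands": [
    [[0.01,0.01,-0.1],0],
    [[0,0,-0.1],0],
    [[0,0,-0.05],0],
    [[0,0,0],0]
  ]
}}

```text
time_s: 10.8
eef_pos: [459.5, 56.3, 188.0]
ee_rot: [0.69, 0.155, 0.69, -0.155]
force: [1.0, 1.4, -2.3]
grip_width: 0.202
```

Request:
{"op": "step_arm", "data": {
  "commands": [
    [[0,0,-0.05],0],
    [[0,0,-0.05],0],
    [[0,0,-0.05],0],
    [[0,0,0],0]
  ]
}}

```text
time_s: 11.2
eef_pos: [459.6, 56.3, 182.1]
ee_rot: [0.69, 0.155, 0.69, -0.155]
force: [-0.3, 0.1, -2.3]
grip_width: 0.195
```

```bash
sed -i 's/s\["grip_width"\].round(3)/round(s["grip_width"],3)/' s.py; python3 s.py
```

```text
11.2 [459.6   56.32 182.08] yaw 64.73 F [-0.3  0.1 -2.3] M [ 0.167 -0.178 -0.043] x [-5.e-04 -0.e+00 -1.e+00] 0.195 q6 -1.262
```

Tip is at about 87 mm with no axial force, so it has already entered the slots. Going to the bottom.

Request:
{"op": "step_arm", "data": {
  "commands": [
    [[0,0,-0.05],0],
    [[0,0,-0.05],0],
    [[0,0,-0.05],0],
    [[0,0,0],0]
  ]
}}

```text
time_s: 11.6
eef_pos: [459.6, 56.4, 176.1]
ee_rot: [0.69, 0.155, 0.69, -0.155]
force: [0.9, 0.6, -2.7]
grip_width: 0.206
```

Request:
{"op": "step_arm", "data": {
  "commands": [
    [[0,0,-0.03],0],
    [[0,0,-0.03],0],
    [[0,0,0],0]
  ]
}}

```text
time_s: 11.9
eef_pos: [459.8, 56.3, 174.0]
ee_rot: [0.69, 0.155, 0.69, -0.155]
force: [0.7, 0.4, -1.2]
grip_width: 0.2
```

Seated (174.0, axial load relieved). Now I turn clockwise, watching the moment.

Request:
{"op": "step_arm", "data": {
  "commands": [
    [[0,0,-0.01],-0.03],
    [[0,0,0],-0.03],
    [[0,0,0],-0.03],
    [[0,0,0],-0.03],
    [[0,0,0],-0.03]
  ]
}}

```text
time_s: 12.4
eef_pos: [460.1, 56.5, 174.0]
ee_rot: [0.635, 0.313, 0.634, -0.312]
force: [1.2, 1.7, -0.2]
grip_width: 0.198
```

```bash
python3 s.py
```

```text
12.4 [460.15  56.47 173.97] yaw 37.52 F [ 1.2  1.7 -0.2] M [ 0.364 -0.274  0.103] x [ 1.3e-03  1.0e-04 -1.0e+00] 0.198 q6 -0.787
```

Request:
{"op": "step_arm", "data": {
  "commands": [
    [[0,0,0],-0.03],
    [[0,0,0],-0.03],
    [[0,0,0],-0.03]
  ]
}}

```text
time_s: 12.7
eef_pos: [460.1, 56.4, 174.0]
ee_rot: [0.584, 0.399, 0.584, -0.399]
force: [1.1, 0.5, 0.7]
grip_width: 0.201
```

```bash
python3 s.py
```

```text
12.7 [460.09  56.42 173.96] yaw 21.32 F [1.1 0.5 0.7] M [ 0.295 -0.184  0.161] x [ 0.0012  0.     -1.    ] 0.201 q6 -0.504
```

Mz ≈ 0.12–0.16 N m, the screw's own friction, so the screw is turning. Continuing.

Request:
{"op": "step_arm", "data": {
  "commands": [
    [[0,0,0],-0.025],
    [[0,0,0],-0.025],
    [[0,0,0],-0.025],
    [[0,0,0],0]
  ]
}}

```text
time_s: 13.1
eef_pos: [460.1, 56.4, 174.0]
ee_rot: [0.534, 0.464, 0.533, -0.464]
force: [0.0, 1.7, 1.9]
grip_width: 0.199
```

```bash
python3 s.py
```

```text
13.1 [460.05  56.39 173.97] yaw 8.0 F [0.  1.7 1.9] M [ 0.275 -0.202  0.061] x [ 0.0011  0.     -1.    ] 0.199 q6 -0.271
```

Request:
{"op": "step_arm", "data": {
  "commands": [
    [[0,0,0],-0.02],
    [[0,0,0],-0.02],
    [[0,0,0],-0.02],
    [[0,0,0],0]
  ]
}}

```text
time_s: 13.5
eef_pos: [460.0, 56.4, 173.9]
ee_rot: [0.488, 0.512, 0.488, -0.511]
force: [0.3, 1.0, 1.7]
grip_width: 0.198
```

```bash
python3 s.py
```

```text
13.5 [459.99  56.38 173.93] yaw -2.69 F [0.3 1.  1.7] M [ 0.308 -0.13   0.044] x [ 8.e-04  0.e+00 -1.e+00] 0.198 q6 -0.085
```

Request:
{"op": "step_arm", "data": {
  "commands": [
    [[0,0,0],-0.02],
    [[0,0,0],-0.02],
    [[0,0,0],-0.02]
  ]
}}

```text
time_s: 13.8
eef_pos: [460.0, 56.4, 173.9]
ee_rot: [0.438, 0.556, 0.438, -0.555]
force: [-0.2, 1.3, 2.6]
grip_width: 0.202
```

```bash
python3 s.py
```

```text
13.8 [459.96  56.37 173.93] yaw -13.51 F [-0.2  1.3  2.6] M [ 0.332 -0.056  0.353] x [ 7.e-04 -0.e+00 -1.e+00] 0.202 q6 0.104
```

Request:
{"op": "step_arm", "data": {
  "commands": [
    [[0,0,0],-0.015],
    [[0,0,0],-0.015],
    [[0,0,0],-0.015]
  ]
}}

```text
time_s: 14.1
eef_pos: [459.9, 56.3, 173.9]
ee_rot: [0.399, 0.584, 0.398, -0.584]
force: [-0.3, 0.7, 2.7]
grip_width: 0.199
```

```bash
python3 s.py
```

```text
14.1 [459.89  56.31 173.93] yaw -21.42 F [-0.3  0.7  2.7] M [0.304 0.036 1.69 ] x [ 6.e-04 -7.e-04 -1.e+00] 0.199 q6 0.243
```

Mz jumped from ~0.1 to 1.7 N m: the hard stop (below the 2 N m brake slip). I hold briefly, back off within the play, and lift out slowly.

Request:
{"op": "step_arm", "data": {
  "commands": [
    [[0,0,0],0],
    [[0,0,0],0]
  ]
}}

```text
time_s: 14.3
eef_pos: [459.9, 56.3, 173.9]
ee_rot: [0.399, 0.584, 0.398, -0.584]
force: [-0.4, 0.5, 4.4]
grip_width: 0.198
```

```bash
python3 s.py
```

```text
14.3 [459.92  56.35 173.93] yaw -21.41 F [-0.4  0.5  4.4] M [0.258 0.044 1.493] x [ 7.e-04 -5.e-04 -1.e+00] 0.198 q6 0.242
```

Request:
{"op": "step_arm", "data": {
  "commands": [
    [[0,0,0],0.02],
    [[0,0,0],0.02],
    [[0,0,0],0]
  ]
}}

```text
time_s: 14.6
eef_pos: [460.0, 56.3, 173.9]
ee_rot: [0.433, 0.559, 0.433, -0.558]
force: [0.0, 1.9, 4.8]
grip_width: 0.199
```

```bash
python3 s.py
```

```text
14.6 [459.98  56.33 173.89] yaw -14.4 F [0.  1.9 4.8] M [ 0.278 -0.     0.282] x [ 7.e-04  2.e-04 -1.e+00] 0.199 q6 0.119
```

Request:
{"op": "step_arm", "data": {
  "commands": [
    [[0,0,0],0.02],
    [[0,0,0.1],0],
    [[0,0,0.2],0],
    [[0,0,0.3],0],
    [[0,0,0.3],0]
  ]
}}

```text
time_s: 15.1
eef_pos: [459.4, 56.3, 210.1]
ee_rot: [-0.45, -0.545, -0.45, 0.546]
force: [-0.2, 0.3, -2.5]
grip_width: 0.195
```

```bash
python3 s.py
```

```text
15.1 [459.35  56.26 210.07] yaw -10.99 F [-0.2  0.3 -2.5] M [-0.015 -0.234 -0.018] x [-0.0014 -0.     -1.    ] 0.195 q6 0.06
```

The key came out freely. I go up and return via the earlier viewing pose (501,-9), turning back +46.7°, to look at the screw and the key.

Request:
{"op": "step_arm", "data": {
  "commands": [
    [[0,0,0.7],0],
    [[0,0,0.8],0.03],
    [[0,0,0.7],0.04],
    [[0.3,-0.5,0],0.045],
    [[0.3,-0.5,0],0.045]
  ]
}}

```text
time_s: 15.6
eef_pos: [483.7, 16.0, 298.6]
ee_rot: [0.573, 0.415, 0.573, -0.415]
force: [0.6, -0.1, -2.4]
grip_width: 0.197
```

Request:
{"op": "step_arm", "data": {
  "commands": [
    [[0.3,-0.5,0],0.045],
    [[0.13,-0.13,0],0.045],
    [[0,0,0],0.01],
    [[0,0,0],0],
    [[0,0,0],0]
  ]
}}

```text
time_s: 16.1
eef_pos: [500.7, -8.8, 297.7]
ee_rot: [0.629, 0.322, 0.63, -0.322]
force: [-0.5, 0.7, -1.9]
grip_width: 0.198
```

```bash
python3 s.py
python3 - <<'E'
from rig import capture
from h import *
c=capture("wrist"); cv2.imwrite("pics/w8.png",c["image"]); i=c["image"].astype(int); b,g,r=i[...,0],i[...,1],i[...,2]
h=np.array([461.08,56.68])
uv=proj(c,[*h,93])[0].astype(int); print(uv)
m=((r-b>50)&(r>80)); M0=np.zeros_like(m); M0[uv[1]-16:uv[1]+16,uv[0]-16:uv[0]+16]=1; m&=M0
ce=[]
for a,rr,k in blobs(m.astype(np.uint8)*255,2):
    M=cv2.moments(k);ce.append(onz(c,(M["m10"]/M["m00"],M["m01"]/M["m00"]),93)[0,:2])
ce=np.array(ce)
d=ce-h; print(np.degrees(np.arctan2(d[:,1],d[:,0])),np.hypot(*d.T))
cv2.imwrite("pics/w8z.png",cv2.resize(c["image"][uv[1]-30:uv[1]+30,uv[0]-30:uv[0]+30],None,fx=8,fy=8,interpolation=cv2.INTER_CUBIC))
E
```

```text
16.1 [500.65  -8.77 297.67] yaw 35.81 F [-0.5  0.7 -1.9] M [-0.018 -0.001 -0.028] x [-7.e-04  1.e-04 -1.e+00] 0.198 q6 -0.877
[327  91]
[ -49.18171323 -139.35843427   42.68519781  133.90889047] [7.93491714 8.02802749 8.45228348 8.13239192]
```

View pics/w8.png

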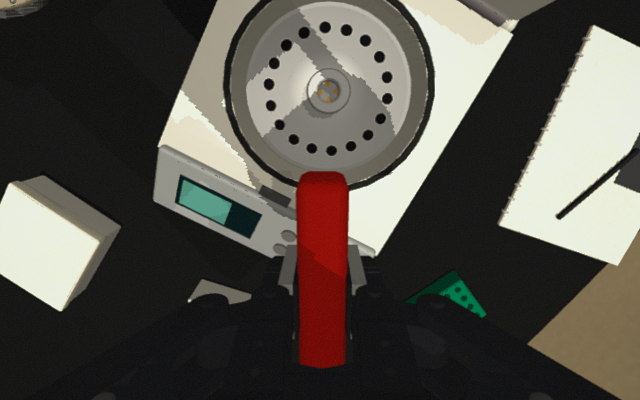

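View pics/w8z.png

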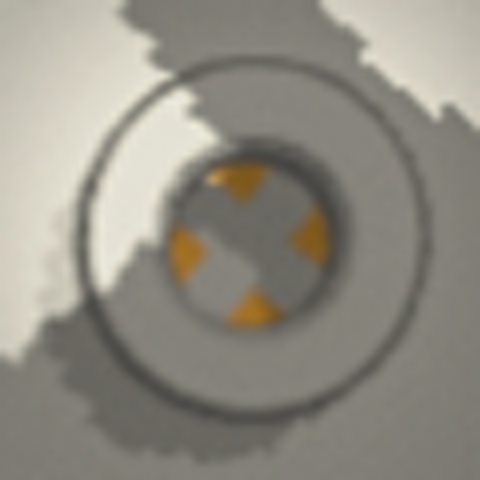

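The lands moved from 19.5° to 42° (mod 90): the screw turned about 67° clockwise to its stop, the rotor holes are unmoved, and the key is still straight in the grip. Back to the stand.

Request:
{"op": "step_arm", "data": {
  "commands": [
    [[0,-0.7,0],0],
    [[0,-1,0],0],
    [[0,-1,0],0],
    [[0,-1,0],0],
    [[0,-1,0],0]
  ]
}}

```text
time_s: 16.65
eef_pos: [500.6, -198.2, 297.8]
ee_rot: [0.63, 0.322, 0.63, -0.322]
force: [1.1, -0.0, -2.3]
grip_width: 0.198
```

Request:
{"op": "step_arm", "data": {
  "commands": [
    [[-0.07,-1,0],0],
    [[0,-1,0],0],
    [[0,-0.31,0],0],
    [[0,0,0],0],
    [[0,0,0],0]
  ]
}}

```text
time_s: 17.15
eef_pos: [498.3, -288.1, 297.7]
ee_rot: [0.63, 0.322, 0.63, -0.321]
force: [0.1, 0.7, -1.9]
grip_width: 0.198
```

```bash
python3 s.py; sleep 0; python3 s.py
```

```text
17.15 [ 498.28 -288.14  297.67] yaw 35.94 F [ 0.1  0.7 -1.9] M [0.01  0.039 0.022] x [-1.e-04  6.e-04 -1.e+00] 0.198 q6 -1.355
17.15 [ 498.28 -288.14  297.67] yaw 35.94 F [ 0.1  0.7 -1.9] M [0.01  0.039 0.022] x [-1.e-04  6.e-04 -1.e+00] 0.198 q6 -1.355
```

Request:
{"op": "step_arm", "data": {
  "commands": [
    [[-0.01,-0.02,-0.8],0],
    [[0,0,-0.9],0],
    [[0,0,-0.9],0],
    [[0,0,-0.6],0],
    [[0,0,0],0]
  ]
}}

```text
time_s: 17.65
eef_pos: [496.9, -287.4, 167.0]
ee_rot: [0.628, 0.322, 0.632, -0.32]
force: [-0.2, 0.6, -2.2]
grip_width: 0.198
```

```bash
python3 s.py;  python3 - <<'E'
from rig import capture
from h import *
c=capture("wrist"); cv2.imwrite("pics/w9.png",c["image"]); A=capture("scene")
cv2.imwrite("pics/s9.png",cv2.resize(A["image"][170:260,190:290],None,fx=6,fy=6,interpolation=cv2.INTER_CUBIC))
E
```

```text
17.65 [ 496.91 -287.4   167.  ] yaw 36.02 F [-0.2  0.6 -2.2] M [ 0.02  -0.004  0.024] x [-0.0044  0.0042 -1.    ] 0.198 q6 -1.357
```

View pics/s9.png

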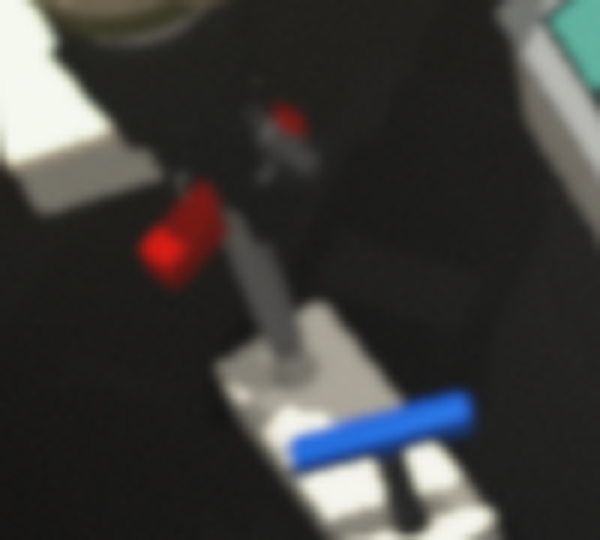

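The key tip sits just above the bore mouth. I let the arm settle, then lower.

Request:
{"op": "step_arm", "data": {
  "commands": [
    [[0,0,0],0],
    [[0,0,0],0]
  ]
}}

```text
time_s: 17.95
eef_pos: [498.3, -290.2, 171.2]
ee_rot: [0.631, 0.321, 0.629, -0.322]
force: [-1.4, 0.3, -3.1]
grip_width: 0.199
```

```bash
python3 s.py
```

```text
17.95 [ 498.32 -290.18  171.2 ] yaw 35.95 F [-1.4  0.3 -3.1] M [-0.04  -0.014  0.009] x [ 0.002  -0.0018 -1.    ] 0.199 q6 -1.358
```

Request:
{"op": "step_arm", "data": {
  "commands": [
    [[0,0,0],0],
    [[0,0,-0.15],0],
    [[0,0,-0.15],0],
    [[0,0,-0.1],0],
    [[0,0,-0.1],0]
  ]
}}

```text
time_s: 18.45
eef_pos: [497.6, -290.0, 148.9]
ee_rot: [0.63, 0.321, 0.63, -0.321]
force: [-0.2, 0.1, -2.6]
grip_width: 0.201
```

```bash
python3 s.py
```

```text
18.45 [ 497.63 -289.97  148.95] yaw 35.93 F [-0.2  0.1 -2.6] M [-0.001  0.012 -0.054] x [-5.e-04  4.e-04 -1.e+00] 0.201 q6 -1.358
```

Request:
{"op": "step_arm", "data": {
  "commands": [
    [[0,0.02,-0.05],0],
    [[0,0,-0.1],0],
    [[0,0,-0.1],0],
    [[0,0,0],0]
  ]
}}

```text
time_s: 18.85
eef_pos: [497.5, -289.1, 139.0]
ee_rot: [0.629, 0.321, 0.63, -0.321]
force: [0.2, 0.1, -1.8]
grip_width: 0.198
```

```bash
python3 s.py
```

```text
18.85 [ 497.53 -289.08  138.96] yaw 35.93 F [ 0.2  0.1 -1.8] M [ 0.033  0.022 -0.05 ] x [-8.e-04  7.e-04 -1.e+00] 0.198 q6 -1.357
```

Request:
{"op": "step_arm", "data": {
  "commands": [
    [[0,0,-0.15],0],
    [[0,0,-0.15],0],
    [[0,0,-0.15],0],
    [[0,0,0],0]
  ]
}}

```text
time_s: 19.25
eef_pos: [497.3, -288.9, 120.4]
ee_rot: [0.629, 0.322, 0.631, -0.321]
force: [-0.3, 0.4, -1.3]
grip_width: 0.196
```

```bash
python3 s.py
```

```text
19.25 [ 497.33 -288.91  120.44] yaw 35.93 F [-0.3  0.4 -1.3] M [-0.032 -0.018  0.017] x [-0.0015  0.0013 -1.    ] 0.196 q6 -1.357
```

Sliding in cleanly (tip ≈ 25 mm, floor at 10). The last 15 mm go slowly.

Request:
{"op": "step_arm", "data": {
  "commands": [
    [[0,0,-0.15],0],
    [[0,0,-0.1],0],
    [[0,0,-0.05],0],
    [[0,0,0],0]
  ]
}}

```text
time_s: 19.65
eef_pos: [497.6, -289.2, 109.3]
ee_rot: [0.63, 0.321, 0.63, -0.321]
force: [-0.7, 0.1, -2.2]
grip_width: 0.2
```

Request:
{"op": "step_arm", "data": {
  "commands": [
    [[0,0,-0.05],0],
    [[0,0,-0.03],0],
    [[0,0,0],0]
  ]
}}

```text
time_s: 19.95
eef_pos: [497.7, -289.2, 106.3]
ee_rot: [0.63, 0.321, 0.63, -0.321]
force: [0.1, -0.0, -2.8]
grip_width: 0.198
```

```bash
python3 s.py
```

```text
19.95 [ 497.72 -289.23  106.29] yaw 35.93 F [ 0.1 -0.  -2.8] M [0.007 0.069 0.009] x [-1.e-04  1.e-04 -1.e+00] 0.198 q6 -1.357
```

Request:
{"op": "step_arm", "data": {
  "commands": [
    [[0,0,-0.03],0],
    [[0,0,-0.02],0],
    [[0,0,0],0]
  ]
}}

```text
time_s: 20.25
eef_pos: [497.9, -289.4, 105.0]
ee_rot: [0.63, 0.321, 0.63, -0.322]
force: [-1.2, 0.7, 3.5]
grip_width: 0.2
```

```bash
python3 s.py
```

```text
20.25 [ 497.95 -289.45  104.97] yaw 35.93 F [-1.2  0.7  3.5] M [0.111 0.197 0.027] x [ 7.e-04 -7.e-04 -1.e+00] 0.2 q6 -1.357
```

Axial force reversed (+3.5 N) at z=105.0, the same height as at the pick, so the key is on the bore's floor. Release and retreat straight up.

Request:
{"op": "step_arm", "data": {
  "commands": [
    [[0,0,0],0],
    [[0,0,0],0],
    [[0,0,0],0],
    [[0,0,0],0]
  ],
  "gripper": -0.2
}}

```text
time_s: 20.65
eef_pos: [497.7, -289.2, 104.3]
ee_rot: [0.63, 0.321, 0.63, -0.321]
force: [0.8, 0.4, 0.1]
grip_width: 0.599
```

Request:
{"op": "step_arm", "data": {
  "commands": [
    [[0,0,0.3],0],
    [[0,0,0.5],0],
    [[0,0,0.8],0],
    [[0,0,1],0],
    [[0,0,1],0]
  ]
}}

```text
time_s: 21.15
eef_pos: [497.5, -289.0, 250.9]
ee_rot: [0.63, 0.321, 0.63, -0.321]
force: [0.1, -0.2, 1.1]
grip_width: 0.599
```

Request:
{"op": "step_arm", "data": {
  "commands": [
    [[0,0,1],0],
    [[0,0,0.5],0],
    [[0,0,0],0]
  ]
}}

```text
time_s: 21.45
eef_pos: [498.3, -289.7, 312.4]
ee_rot: [0.632, 0.321, 0.628, -0.322]
force: [1.1, -0.3, -0.8]
grip_width: 0.597
```

```bash
python3 w.py w10
python3 - <<'E'
from rig import capture
from h import *
A=capture("scene");cv2.imwrite("pics/s10.png",A["image"])
cv2.imwrite("pics/s10z.png",cv2.resize(A["image"][170:260,190:290],None,fx=6,fy=6,interpolation=cv2.INTER_CUBIC))
a,r,k=max(blobs(mask(A,"red")),key=lambda t:t[0]);M=cv2.moments(k);print(M["m10"]/M["m00"],M["m01"]/M["m00"],"was 231.4 213.4", a)
E
```

```text
tcp [ 498.3031068  -289.67268955  312.44222955] jaw yaw 35.93736327387177 x [ 0.0050474  -0.00454558 -0.99997693]
(((498.2504577636719, -288.4559326171875), (16.227941513061523, 87.59171295166016), 35.60316467285156), np.float32(125.60318))
230.210970464135 214.8512658227848 was 231.4 213.4 158.0
```

View pics/s10z.png

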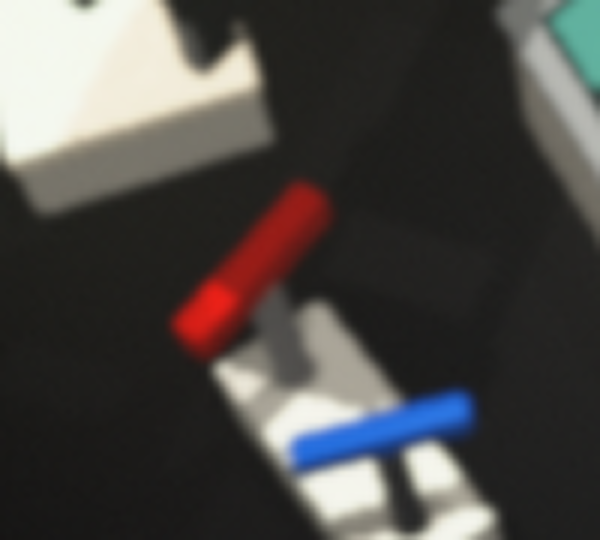

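View pics/w10.png

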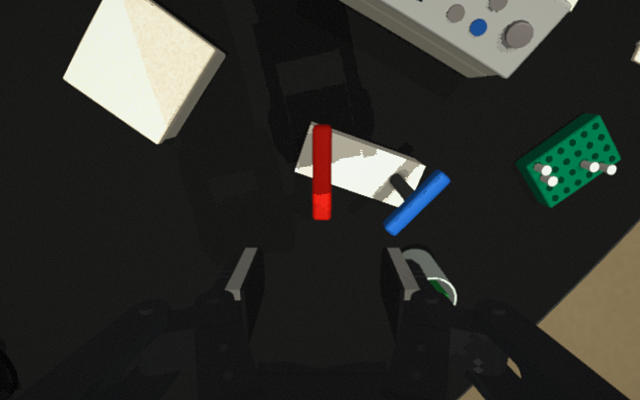

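The key stands upright and fully down, same place and size as before (wrist (322,172)), and the blue key is unmoved. Now the lid: shut the fingers, rise to z ≈ 400, pass over the lid and get behind it, with jaws turned along the lid's width.

Request:
{"op": "step_arm", "data": {
  "commands": [
    [[0,0.3,0.8],-0.02],
    [[0,0.7,0.7],-0.03],
    [[-0.1,0.9,0.4],-0.03],
    [[-0.1,1,0.3],-0.03],
    [[-0.1,1,0],-0.03]
  ],
  "gripper": 1
}}

```text
time_s: 22.05
eef_pos: [485.4, -131.9, 396.6]
ee_rot: [0.544, 0.452, 0.543, -0.452]
force: [0.8, 0.7, -0.2]
grip_width: 0.002
```

Request:
{"op": "step_arm", "data": {
  "commands": [
    [[-0.1,1,0],-0.018],
    [[-0.1,1,0],0],
    [[-0.1,1,0],0],
    [[-0.1,1,0],0],
    [[-0.1,1,0],0]
  ]
}}

```text
time_s: 22.55
eef_pos: [465.0, 68.3, 395.2]
ee_rot: [0.531, 0.466, 0.532, -0.467]
force: [-0.0, -0.5, 0.0]
grip_width: -0.001
```

```bash
python3 s.py
```

```text
22.55 [465.01  68.34 395.2 ] yaw 7.48 F [-0.  -0.5  0. ] M [ 0.049 -0.051 -0.026] x [-2.4e-03  3.0e-04 -1.0e+00] -0.001 q6 -0.235
```

Request:
{"op": "step_arm", "data": {
  "commands": [
    [[-0.15,1,0],0],
    [[-0.15,1,0],0],
    [[-0.15,1,0],0],
    [[-0.15,1,0],0],
    [[-0.15,0.9,0],0]
  ]
}}

```text
time_s: 23.05
eef_pos: [434.9, 264.5, 395.1]
ee_rot: [0.531, 0.465, 0.532, -0.467]
force: [0.5, 0.3, 0.5]
grip_width: 0.004
```

Request:
{"op": "step_arm", "data": {
  "commands": [
    [[-0.1,0.4,0],0],
    [[0,0,0],0],
    [[0,0,0],0]
  ]
}}

```text
time_s: 23.35
eef_pos: [431.7, 278.4, 395.5]
ee_rot: [0.531, 0.466, 0.532, -0.467]
force: [0.2, 0.3, 0.4]
grip_width: -0.002
```

```bash
python3 s.py
python3 - <<'E'
from rig import capture
from h import *
A=capture("scene");B=capture("top");c=capture("wrist")
cv2.imwrite("pics/s11.png",A["image"]);cv2.imwrite("pics/w11.png",c["image"]);cv2.imwrite("pics/t11.png",B["image"])
E
```

```text
23.35 [431.66 278.43 395.49] yaw 7.51 F [0.2 0.3 0.4] M [-0.008  0.013 -0.02 ] x [-1.7e-03 -9.0e-04 -1.0e+00] -0.002 q6 0.214
```

View pics/w11.png

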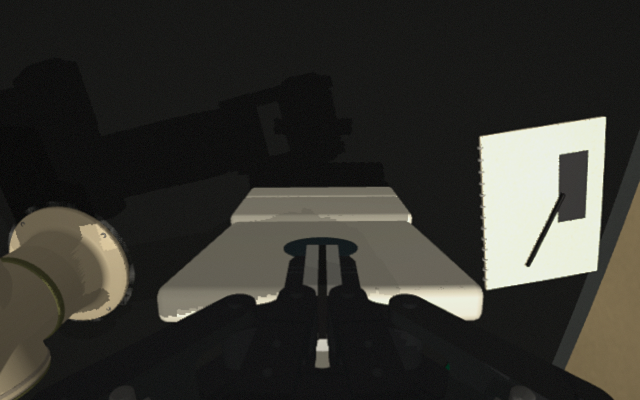

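View pics/s11.png

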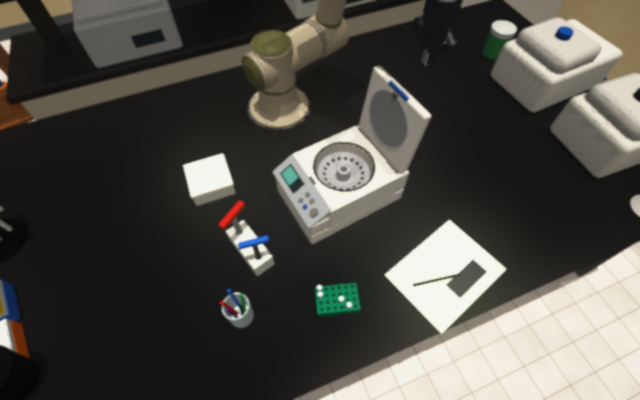

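The wrist picture shows the lid's outer face (160–480, 220–320) with the fingers behind it. The top edge at y≈290 gives θ ≈ 1.69. I go down to z ≈ 300 and then push toward the hub.

Request:
{"op": "step_arm", "data": {
  "commands": [
    [[0,0,-0.6],0],
    [[0,0,-0.8],0],
    [[0,0,-0.6],0],
    [[0,0,-0.3],0],
    [[0,0,0],0]
  ]
}}

```text
time_s: 24.0
eef_pos: [431.6, 278.1, 303.5]
ee_rot: [0.531, 0.466, 0.532, -0.467]
force: [-0.5, 0.5, -0.6]
grip_width: -0.0
```

Request:
{"op": "step_arm", "data": {
  "commands": [
    [[0.03,-0.2,0],0],
    [[0.03,-0.25,0],0],
    [[0.03,-0.25,0],0],
    [[0.02,-0.15,0],0],
    [[0,0,0],0]
  ]
}}

```text
time_s: 24.5
eef_pos: [436.4, 243.9, 304.8]
ee_rot: [0.531, 0.467, 0.531, -0.466]
force: [-0.2, -0.5, 0.0]
grip_width: -0.001
```

```bash
cat > l.py <<'E'
from rig import ctrl
from h import *
s=ctrl.sense(); cx=np.array([-.1305,.9914]); p=s["eef_pos"][:2]-[444.1,175.2]
r=p@cx; w=p@[.9914,.1305]; F=s["force"]; print(round(s["time_s"],2),"r",r.round(1),"w",w.round(1),"tcpz",s["eef_pos"][2].round(1),"tip(r,z-152)",(r-10).round(1),(s["eef_pos"][2]+31-152).round(1),"Fr",(F[:2]@cx).round(1),"Fz",F[2].round(1),"M",s["wrist_torque"].round(2))
E
python3 l.py
```

```text
24.5 r 69.1 w 1.4 tcpz 304.8 tip(r,z-152) 59.1 183.8 Fr -0.5 Fz 0.0 M [-0.01 -0.    0.05]
```

Request:
{"op": "step_arm", "data": {
  "commands": [
    [[0.025,-0.2,0],0],
    [[0.025,-0.2,0],0],
    [[0.025,-0.2,0],0]
  ]
}}

```text
time_s: 24.8
eef_pos: [439.2, 220.5, 304.7]
ee_rot: [0.532, 0.466, 0.532, -0.466]
force: [-0.8, 3.4, 3.0]
grip_width: 0.004
```

```bash
python3 l.py
```

```text
24.8 r 45.5 w 1.1 tcpz 304.7 tip(r,z-152) 35.5 183.7 Fr 3.4 Fz 3.0 M [0.36 0.01 0.02]
```

Request:
{"op": "step_arm", "data": {
  "commands": [
    [[0.025,-0.2,0],0],
    [[0.025,-0.2,0],0],
    [[0.025,-0.2,0],0]
  ]
}}

```text
time_s: 25.1
eef_pos: [442.2, 196.1, 304.5]
ee_rot: [0.532, 0.466, 0.532, -0.466]
force: [-0.3, 3.6, 2.5]
grip_width: 0.003
```

```bash
python3 l.py
```

```text
25.1 r 21.0 w 0.9 tcpz 304.5 tip(r,z-152) 11.0 183.5 Fr 3.6 Fz 2.5 M [ 0.5  -0.04 -0.  ]
```

Pushing with only ~3.5 N, and the lid is already at about θ ≈ 1.49. I follow the arc down.

Request:
{"op": "step_arm", "data": {
  "commands": [
    [[0.028,-0.21,-0.01],0],
    [[0.028,-0.21,-0.02],0],
    [[0.028,-0.21,-0.02],0],
    [[0.028,-0.21,-0.03],0]
  ]
}}

```text
time_s: 25.5
eef_pos: [446.7, 162.4, 301.2]
ee_rot: [0.532, 0.466, 0.532, -0.466]
force: [-0.0, 2.6, 3.9]
grip_width: -0.0
```

```bash
python3 l.py
```

```text
25.5 r -13.1 w 0.9 tcpz 301.2 tip(r,z-152) -23.1 180.2 Fr 2.5 Fz 3.9 M [ 0.44 -0.04  0.04]
```

Request:
{"op": "step_arm", "data": {
  "commands": [
    [[0.029,-0.22,-0.04],0],
    [[0.029,-0.22,-0.05],0],
    [[0.029,-0.22,-0.06],0],
    [[0.029,-0.22,-0.07],0]
  ]
}}

```text
time_s: 25.9
eef_pos: [451.4, 127.1, 292.1]
ee_rot: [0.532, 0.466, 0.532, -0.466]
force: [1.2, 2.1, 1.9]
grip_width: -0.004
```

```bash
python3 l.py
```

```text
25.9 r -48.6 w 1.0 tcpz 292.1 tip(r,z-152) -58.6 171.1 Fr 1.9 Fz 1.9 M [ 0.18 -0.11  0.  ]
```

Request:
{"op": "step_arm", "data": {
  "commands": [
    [[0.027,-0.205,-0.08],0],
    [[0.027,-0.205,-0.09],0],
    [[0.027,-0.205,-0.1],0],
    [[0.027,-0.205,-0.11],0]
  ]
}}

```text
time_s: 26.3
eef_pos: [455.5, 94.5, 276.6]
ee_rot: [0.531, 0.466, 0.532, -0.466]
force: [1.1, 1.6, 0.1]
grip_width: 0.001
```

```bash
python3 l.py
```

```text
26.3 r -81.5 w 0.8 tcpz 276.6 tip(r,z-152) -91.5 155.6 Fr 1.4 Fz 0.1 M [ 0.33 -0.11  0.02]
```

Request:
{"op": "step_arm", "data": {
  "commands": [
    [[0.024,-0.18,-0.12],0],
    [[0.024,-0.18,-0.13],0],
    [[0.024,-0.18,-0.14],0],
    [[0.024,-0.18,-0.15],0]
  ]
}}

```text
time_s: 26.7
eef_pos: [459.4, 65.8, 255.0]
ee_rot: [0.531, 0.466, 0.532, -0.466]
force: [0.1, 1.4, 0.1]
grip_width: 0.005
```

```bash
python3 l.py
python3 - <<'E'
from rig import capture
from h import *
A=capture("scene");cv2.imwrite("pics/s12.png",A["image"])
E
```

```text
26.7 r -110.4 w 0.9 tcpz 255.0 tip(r,z-152) -120.4 134.0 Fr 1.3 Fz 0.1 M [ 0.29 -0.04  0.03]
```

View pics/s12.png

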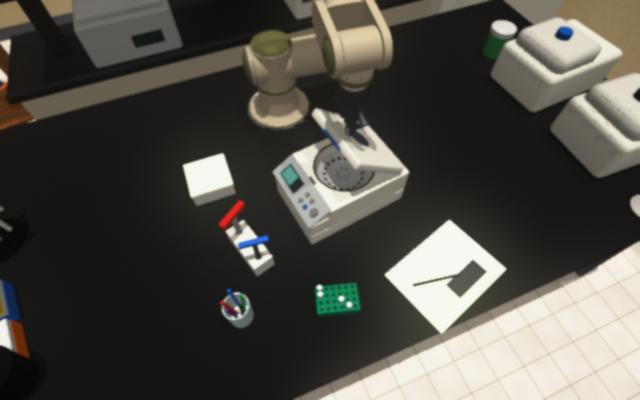

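The scene picture shows the lid following the fingers at roughly 0.7 rad. Continuing, slower.

Request:
{"op": "step_arm", "data": {
  "commands": [
    [[0.02,-0.15,-0.16],0],
    [[0.02,-0.15,-0.165],0],
    [[0.02,-0.15,-0.17],0],
    [[0.02,-0.15,-0.175],0]
  ]
}}

```text
time_s: 27.15
eef_pos: [462.6, 42.0, 228.1]
ee_rot: [0.531, 0.466, 0.532, -0.466]
force: [0.0, 0.6, 0.7]
grip_width: -0.002
```

```bash
python3 l.py
```

```text
27.15 r -134.5 w 1.0 tcpz 228.1 tip(r,z-152) -144.5 107.1 Fr 0.6 Fz 0.7 M [0.23 0.01 0.02]
```

Request:
{"op": "step_arm", "data": {
  "commands": [
    [[0.012,-0.1,-0.15],0],
    [[0.012,-0.1,-0.15],0],
    [[0.012,-0.09,-0.15],0],
    [[0.012,-0.09,-0.15],0],
    [[0.012,-0.09,-0.15],0]
  ]
}}

```text
time_s: 27.65
eef_pos: [465.0, 23.3, 198.3]
ee_rot: [0.532, 0.466, 0.532, -0.466]
force: [-1.0, 1.2, -0.5]
grip_width: 0.003
```

```bash
python3 l.py
```

```text
27.65 r -153.3 w 0.9 tcpz 198.3 tip(r,z-152) -163.3 77.3 Fr 1.3 Fz -0.5 M [ 0.14  0.02 -0.01]
```

Run:
```python
from rig import capture
from h import *
A=capture("scene");cv2.imwrite("pics/s13.png",cv2.resize(A["image"][60:250,260:430],None,fx=3.1,fy=3.1,interpolation=cv2.INTER_CUBIC))
```

```text
(no output)
```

View pics/s13.png

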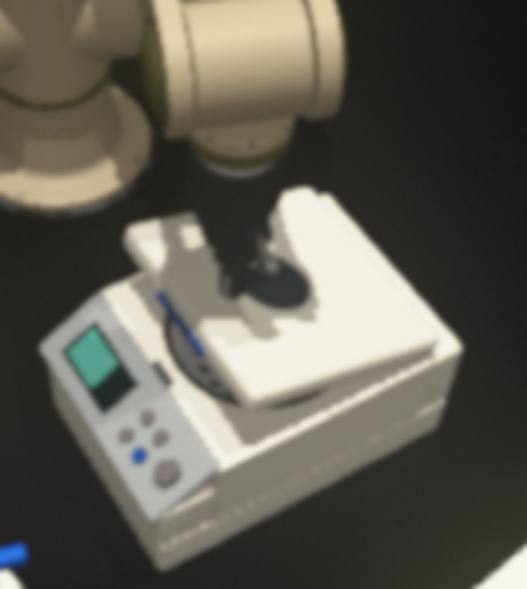

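Lid at about 0.3 rad with the fingertips on its top. Slowly down.

Request:
{"op": "step_arm", "data": {
  "commands": [
    [[0.006,-0.04,-0.1],0],
    [[0.006,-0.04,-0.1],0],
    [[0.006,-0.04,-0.1],0],
    [[0.005,-0.03,-0.1],0],
    [[0.005,-0.03,-0.1],0]
  ]
}}

```text
time_s: 28.2
eef_pos: [466.2, 16.2, 178.5]
ee_rot: [0.532, 0.466, 0.531, -0.466]
force: [-0.5, 0.0, 1.2]
grip_width: -0.005
```

```bash
python3 l.py
```

```text
28.2 r -160.5 w 1.2 tcpz 178.5 tip(r,z-152) -170.5 57.5 Fr 0.1 Fz 1.2 M [-0.13  0.03 -0.01]
```

Request:
{"op": "step_arm", "data": {
  "commands": [
    [[0.005,-0.02,-0.1],0],
    [[0.005,-0.02,-0.1],0],
    [[0,-0.02,-0.1],0],
    [[0,-0.02,-0.1],0],
    [[0,0,-0.05],0]
  ]
}}

```text
time_s: 28.7
eef_pos: [466.5, 13.1, 160.4]
ee_rot: [0.531, 0.466, 0.532, -0.466]
force: [0.6, 0.1, 1.2]
grip_width: -0.001
```

```bash
python3 l.py
```

```text
28.7 r -163.6 w 1.0 tcpz 160.4 tip(r,z-152) -173.6 39.4 Fr -0.0 Fz 1.2 M [-0.08 -0.01  0.01]
```

Tip ≈39 mm over the hinge level (shut ≈26). Final approach in 2 mm steps, watching Fz.

Request:
{"op": "step_arm", "data": {
  "commands": [
    [[0,0,-0.05],0],
    [[0,0,-0.05],0],
    [[0,0,-0.05],0],
    [[0,0,-0.05],0],
    [[0,0,0],0]
  ]
}}

```text
time_s: 29.2
eef_pos: [466.6, 13.2, 153.1]
ee_rot: [0.532, 0.466, 0.531, -0.466]
force: [-1.4, -1.0, 4.7]
grip_width: 0.001
```

```bash
python3 l.py
```

```text
29.2 r -163.6 w 1.2 tcpz 153.1 tip(r,z-152) -173.6 32.1 Fr -0.8 Fz 4.7 M [-0.13  0.27  0.03]
```

Request:
{"op": "step_arm", "data": {
  "commands": [
    [[0,0,-0.04],0],
    [[0,0,-0.04],0],
    [[0,0,0],0]
  ]
}}

```text
time_s: 29.5
eef_pos: [466.9, 13.1, 152.8]
ee_rot: [0.533, 0.466, 0.531, -0.466]
force: [-13.3, 1.3, 31.9]
grip_width: 0.0
```

```bash
python3 l.py
```

```text
29.5 r -163.7 w 1.4 tcpz 152.8 tip(r,z-152) -173.7 31.8 Fr 3.0 Fz 31.9 M [ 0.3   2.24 -0.05]
```

Fz rose sharply to 32 N at z≈152.8: the lid is on its seat. I back off upward and look.

Request:
{"op": "step_arm", "data": {
  "commands": [
    [[0,0,0.1],0],
    [[0,0,0.4],0],
    [[0,0,0.8],0],
    [[0,0,1],0],
    [[0,0,1],0]
  ]
}}

```text
time_s: 30.0
eef_pos: [466.1, 13.4, 282.8]
ee_rot: [0.531, 0.466, 0.532, -0.466]
force: [0.8, -0.0, -0.4]
grip_width: 0.0
```

Request:
{"op": "step_arm", "data": {
  "commands": [
    [[-0.5,0,0.6],0],
    [[-0.5,0,0.3],0],
    [[-0.5,0,0],0],
    [[0,0,0],0],
    [[0,0,0],0]
  ]
}}

```text
time_s: 30.5
eef_pos: [406.7, 13.2, 317.5]
ee_rot: [0.532, 0.466, 0.532, -0.466]
force: [-0.4, -0.5, -0.5]
grip_width: -0.005
```

```bash
python3 s.py
python3 - <<'E'
from rig import capture
from h import *
A=capture("scene");B=capture("top");c=capture("wrist")
cv2.imwrite("pics/s14.png",cv2.resize(A["image"][90:260,190:430],None,fx=3.3,fy=3.3,interpolation=cv2.INTER_CUBIC))
cv2.imwrite("pics/w14.png",c["image"]);cv2.imwrite("pics/t14.png",B["image"])
# expected tops of shut lid corners
cx=np.array([-.1305,.9914]);w=np.array([.9914,.1305]);H=np.array([444.1,175.2])
for n,cam in(("scene",A),("wrist",c)):
  for z in (178,152): print(n,z,[tuple(proj(cam,[*(H-215*cx+k*111*w),z])[0].round(1)) for k in(-1,1)])
E
```

```text
30.5 [406.71  13.21 317.51] yaw 7.48 F [-0.4 -0.5 -0.5] M [-0.003  0.013  0.065] x [ 2.e-04  2.e-04 -1.e+00] -0.005 q6 -0.388
scene 178 [(np.float64(296.3), np.float64(146.0)), (np.float64(335.5), np.float64(201.7))]
scene 152 [(np.float64(296.8), np.float64(151.7)), (np.float64(335.2), np.float64(206.8))]
wrist 178 [(np.float64(264.9), np.float64(240.5)), (np.float64(497.7), np.float64(239.9))]
wrist 152 [(np.float64(268.9), np.float64(230.5)), (np.float64(485.8), np.float64(230.0))]
```

View pics/s14.png

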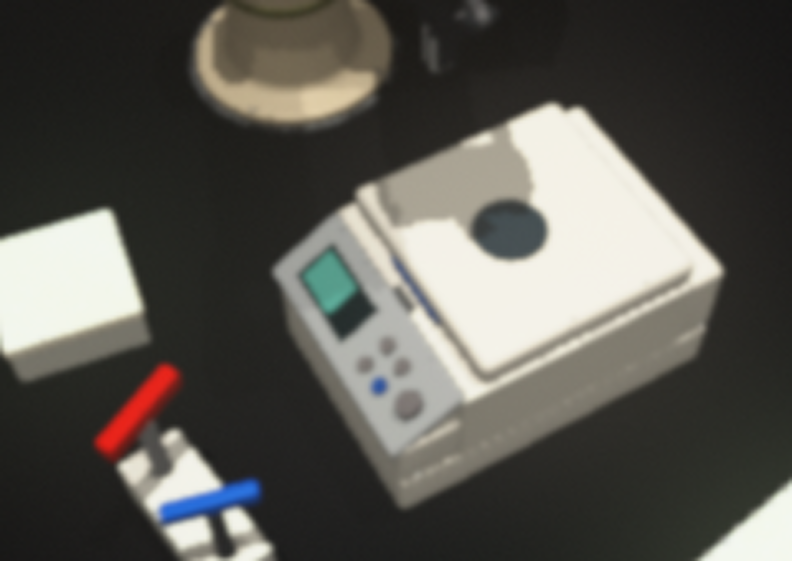

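View pics/w14.png

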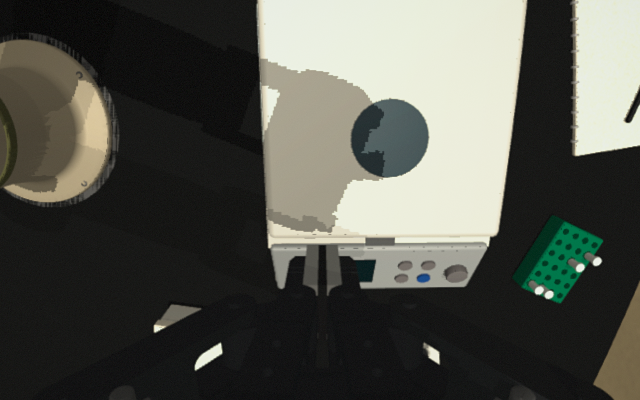

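View pics/t14.png

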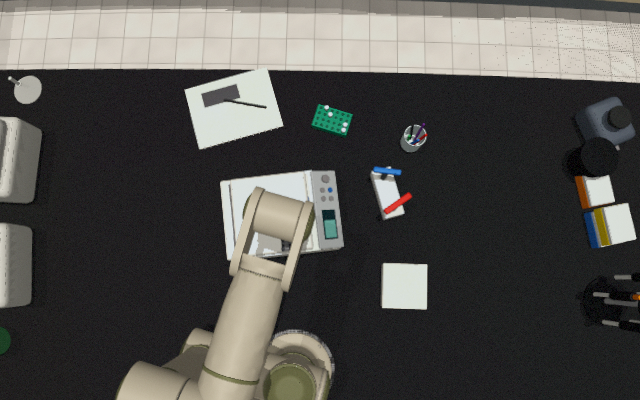

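All three pictures agree. The lid lies flat: its front corner is at scene zoom (485,372), as predicted for shut. The key stands upright in the stand, and the blue key, rack, cup and box are where they started. Handing in.

```bash
python3 -c "
from rig import ticket
print(ticket.finish_job())"
```

```text
the job is handed in; nothing more can be done
None
```

I tightened the rotor screw, put the red key back in its stand, then shut the lid, and handed the job in at about 30.5 s of the 69 s allowed.

- **Screw:** The slots were visible in the wrist picture, so I turned the key to match and it dropped straight in. I then turned it clockwise until the torque jumped from about 0.1 to 1.7 N m and held at about 1.5 N m. Pictures before and after show the screw turned about 67°, with the rotor itself unmoved.
- **Key:** It met the stand's floor at the same height as when I picked it up (z = 105.0 mm). It stood upright when I checked.
- **Lid:** I pushed it down with closed fingers at no more than about 5 N. It seated with a brief 32 N press as it met the deck. In the last picture its front corner is within about a pixel or two of where it should be when shut.
- **Other things:** The blue key, rack, pen cup and sample box look unmoved.

**What disagreed:**
- My first grasp closed on nothing, just above the handle. The real fingertips sit roughly 40 mm farther back than the stated tool point, so I worked from the pictures and contact instead.
- The top camera put the hub about 5 mm off from the wrist and scene cameras. I went with those two.

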